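# Lock the filling carriage under the nozzle with a spring clip

### The arm

A 6-joint arm with a two-finger parallel gripper is mounted at the origin on the work surface. World frame = base frame: x ahead of the robot, y to its left, z up, the work surface at z = 0. Lengths are in mm, angles in degrees, forces in N, time in s.
With the tool pointing down it reaches from about 375 to 975 mm from the base axis. Payload 3.8 kg.
Tool frame: the origin (TCP) lies at the very end of the fingers, on their centre line; the grasp point (between the pads) lies 19 mm behind it; z points along the fingers, y is the line along which they close (so a half turn about z gives the same grasp; the last joint's range is limited). The gripper opens to 88 mm and grips with 3 to 60 N. Pads are 18 mm wide; open, the fingers measure 123 mm over their backs; the gripper's body (75 mm by 187 mm) begins 45 mm behind the grasp point.
Start: joints at [-77.859, 15.12, 91.902, -0, 72.978, -2.114], TCP at [166.207, -654.212, 212.306] pointing down, gripper open.
Joint ranges: [-150.88, 150.88], [-54.13, 125.18], [17.81, 147.31], [-75.09, 255.09], [0, 152.58], [-146.25, 146.25]. Speed limits (degrees/s): [147.25, 147.25, 180, 180, 180, 180].

### API

Orientations are given as a 3x3 rotation matrix whose columns are the frame's x, y, z axes.
In Python, from rig import readout, vision, job, nets gives the robot as it stands.
- The arm moves only by the tool move_arm, never from a script. Its argument "commands" is a list of rows, each an object of numbers: "wx", "wy", "wz": the turn, a rotation vector about the tool's x, y, z in rad; "x", "y", "z": the shift along the tool's x, y, z in m; "jaw": the finger opening in m, from 0 to 0.0881. A call has 1 to 12 rows; each row is the pose to reach, as a shift and turn from the pose commanded when the call began, along the tool's axes at that moment; what a row does not reach only later rows make up. A row lasts 1/10 s, in which the tool goes at most 50 mm and 8.59 degrees, less where a joint would pass 70% of its speed; a pose out of reach is approached as far as the arm can. A call with a gripper value outside its range is refused whole. The fingers move at their own pace and stop on an object; the grip force is fixed at half the most. Time passes only in rows, so rows that repeat a pose let the fingers close. It gives the time, the measured TCP pose, the force, the opening and the grip force at its end, in the units of the state.
- readout.get_obs(): the state, without advancing time (a new reading comes with each control period).
- vision.get_image(name): name is "scene" or "side" or "wrist"; returns a dict with "frame" (384x512x3 uint8, blue, green, red), "range_z" (384x512 float32, mm along the optical axis (not along the pixel's ray), 0 where there is no reading), "camera_matrix" (3x3 intrinsics, pixels), "cam_to_world" (4x4, takes a point from camera to world coordinates). Camera axes: x right, y down, z forward; pixel columns grow to the right and rows downward; lengths in mm; the calibration is good to about 2 mm. A picture is of the moment at which its call begins.
- job.close_job(): hands the job in; it is judged then, once.
Trained networks look in the newest picture that a camera, given by its name, has taken for a name from the list of things; names that differ only in an ending like _2 or _b are one class to them, and where a whole thing is asked for, a point or a joint stands for the part that bears it (a point fixed in the world has none). Each returns a list of dicts, best first, with "p" (0 to 1); they miss things now and then, are a little off and sometimes report something else, mostly with a low value. They report only what shows in the picture. A call takes as long as a camera call.
- nets.search_frame(camera, label): "point" ([x, y, z] in mm, in world coordinates, good to about 4 mm: the middle of the surface that is visible of it).
- nets.silhouettes(camera, label): "mask" (384x512 bool, what is visible of it).
The state is a dict: "time_s": time; "q": joint angles; "qvel": joint speeds; "joint_efforts": joint torques, N m; "eef_pos": TCP position; "eef_rot": TCP orientation; "ft_force": force on the tool from outside, world axes, zero at the start; "moment": the same for the moment, N m; "finger_gap": finger opening in mm; "grip_force": force on a finger pad.
Only numpy, scipy, OpenCV 4.12 (cv2) and the standard library are available. Lean on these libraries where they do the work, as an engineer would, in place of code of your own. Each camera call takes 0.05 s, during which the arm holds its last target. There are 200 camera calls.

### The job

Slide the carriage along its bed until the open black tube it carries stands right under the filling nozzle, and let go of it. Then take the big spring clip from its rack by squeezing its handles and clip it, pressed fully home, over the carriage's tongue and the leaning fence plate together so the carriage is locked; the plate's height varies, so feel for its edge and press gently, under 40 N; let go of the clip. Do not knock over or shove the jug or the two loose tubes in front.

Things in the scene. Friction and masses are not known exactly. Their poses are not given: they have to be found in the camera images.
- bed: fixed steel bed of the station, 140 x 370 x 12 mm, the carriage slides along its y axis. Axes: x away from the robot (at yaw 0), y along the bed, z up; origin on the table, x = 0 is the foot of the fence. The bed spans x -40..100 mm, y +-185 mm.
- fence: fixed frame of the leaning fence: 0.45 rad (26 degrees) from vertical, top towards the robot; z up the slope, y along it, x normal, up and away from the robot. Origin mid lower edge. It holds an aluminium plate (plate_c0), 6 mm thick (x -3..3 mm), 360 mm long, whose top edge is clamped anywhere from z = 125 to 141 mm, varying, not measured: feel or see it. The tool must tilt like it.
- carriage: carriage behind the fence: white deck, top at z = 35 mm, slides 120 mm along the bed's y, about 3 N friction, stays where left. Axes as the bed's. Carries an open black tube (38 mm diameter, 100 mm high) at +y, a steel grab post at -y, and a flat steel tongue (6 mm thick, 50 mm wide in y, top at fence z = 125 mm) lying on the fence plate's upper face. Plate and tongue together: 12 mm thick.
- mouth (a point): centre of the open mouth of the tube on the carriage, z = 135 mm
- post (a point): centre of the top (z = 90 mm) of the grab post of the carriage: upright, 16 mm in the carriage's x, 30 mm in y, 55 mm high above the deck; 160 mm from the tube axis towards -y. Grip across x, from above.
- nozzle_tip (a point): lower tip of the fixed filling nozzle, z = 160 mm, 8 mm diameter, tube 12 mm thick upwards and a steel hopper (100 mm diameter, 240 to 370 mm high) above it; its column stands 105 mm behind it (bed x)
- lock_edge (a point): on the carriage: middle of the tongue's 50 mm width, at the height of its top edge (fence z = 125 mm; the plate's edge is level with it or up to 16 mm further up the slope), at the middle of the 12 mm of tongue plus plate (fence x = 3 mm). Axes as the carriage's (not tilted). The clip goes here, moves with the carriage.
- clip: loose steel spring clip, 160 g, 30 mm wide (y). Origin on its pivot bar (16 mm diameter, along y). Handles rise 58 mm (+z), 48 mm apart outside at the tips (x); jaws reach 48 mm down, 5 mm apart. Squeezed across x (16 N; grip 30 N) to the stop: handles 28 mm outside, jaws 20 mm, and this frame tilts 0.18 rad. Home on an edge: pivot 8 mm above it along the slope. A half turn about z is the same.
- rack: fixed clip rack: grey foot 80 x 90 x 14 mm with an upright steel blade 4 mm thick (x), 60 mm wide (y), top at z = 85 mm. The clip stands astride the blade, handles up, pivot at z = 93 mm, same yaw as the rack (within 0.05 rad). Origin under its centre on the table. It may stand to the left or the right of the bed.
- jug: loose white plastic jug, 100 mm diameter, 130 mm high, origin at its foot; stands on the other side of the bed than the rack
- tube1: loose closed black tube, 38 mm diameter, 100 mm high, standing in front of the bed, origin at its foot
- tube2: as tube1, the other one in front of the bed

How it is judged:
By the outcome, as a careful person would: the job done as asked, in the order asked, and still so for the second after the job is handed in, with the robot touching nothing.
It also fails if it takes over 64 s, if anything falls off the work surface, if the arm or the gripper's body presses on something with over 40 N, if the wrist force passes 120 N, or if a joint passes its speed limit or range.

## Working session

There is one attempt and no reset: what is moved stays moved. The work goes in short steps, Python scripts to look and compute and a tool call to move; the robot and the scene stay as the last step left them, time stands still between calls to the robot, and variables do not carry over. Pictures are saved under pics/ and viewed, at most 10 in all, crops included, and the job is handed in when it is done.

Besides the shell and the picture viewer there is one more tool, called after "Request:" as name(argument=value, ...), one argument or row to a line, values as JSON. move_arm: Moves the arm, as the interface text tells. Its arguments: {"type":"object","properties":{"commands":{"type":"array","items":{"type":"object","properties":{"wx":{"type":"number"},"wy":{"type":"number"},"wz":{"type":"number"},"x":{"type":"number"},"y":{"type":"number"},"z":{"type":"number"},"jaw":{"type":"number"}}}}},"required":["commands"]}

```bash
mkdir -p pics; ls
cat > h.py <<'E'
import numpy as np,cv2
from rig import readout,vision,job,nets
def cloud(im):
    K=im["camera_matrix"];T=im["cam_to_world"];Z=im["range_z"]
    v,u=np.mgrid[:384,:512]
    P=np.stack([(u-K[0,2])/K[0,0]*Z,(v-K[1,2])/K[1,1]*Z,Z],-1)@T[:3,:3].T+T[:3,3]
    P[Z<=0]=np.nan
    return P
E
python3 - <<'E'
from h import *
np.set_printoptions(precision=1,suppress=True)
ims=[]
for c in ["scene","side"]:
    im=vision.get_image(c);np.save(f"pics/{c}0.npy",cloud(im));ims.append(im["frame"])
    cv2.imwrite(f"pics/{c}0.png",cv2.resize(im["frame"],(800,600)))
    for l in ["bed","fence","carriage","mouth","post","nozzle_tip","lock_edge","clip","rack","jug","tube1","plate_c0"]:
        try:
            r=nets.search_frame(c,l);print(c,l,[(np.round(d["point"]),round(d["p"],2)) for d in r[:3]])
        except Exception as e: print(c,l,e)
print(readout.get_obs()["time_s"],vision.get_image("scene")["cam_to_world"])
E
```

```text
pics
scene bed [(array([610.,  10.,  44.]), 0.8)]
scene fence [(array([570.,  38.,  83.]), 0.65), (array([449., 337.,  12.]), 0.65), (array([701., 124., 332.]), 0.58)]
scene carriage [(array([632., -25.,  32.]), 0.76)]
scene mouth [(array([630., -29.,  38.]), 0.81)]
scene post [(array([635., -26.,  35.]), 0.94)]
scene nozzle_tip [(array([702., 122., 336.]), 0.92)]
scene lock_edge [(array([633., -26.,  36.]), 0.89)]
scene clip [(array([450., 337., 120.]), 0.94)]
scene rack [(array([448., 334.,  13.]), 0.73)]
scene jug [(array([ 476., -331.,   88.]), 0.81), (array([631., -28.,  38.]), 0.37)]
scene tube1 [(array([ 395., -155.,   67.]), 0.51)]
scene plate_c0 it knows: bed, carriage, clip, fence, jug, lock_edge, mouth, nozzle_tip, post, rack, tube
side bed [(array([629.,  59.,  27.]), 0.82)]
side fence [(array([579., 182.,  67.]), 0.83)]
side carriage [(array([627.,  23.,  42.]), 0.82)]
side mouth [(array([629.,  31.,  49.]), 0.85)]
side post [(array([628.,  24.,  47.]), 0.58)]
side nozzle_tip [(array([687., 137., 277.]), 0.87), (array([368., 180.,  56.]), 0.38)]
side lock_edge [(array([631.,  26.,  47.]), 0.56)]
side clip [(array([440., 345., 102.]), 0.73)]
side rack [(array([439., 358.,  16.]), 0.78)]
side jug [(array([ 445., -302.,   87.]), 0.91)]
side tube1 [(array([ 389., -137.,   54.]), 0.71), (array([365., 178.,  57.]), 0.7)]
side plate_c0 it knows: bed, carriage, clip, fence, jug, lock_edge, mouth, nozzle_tip, post, rack, tube
1.2 [[  -0.     0.7   -0.7 1144.3]
 [   1.     0.    -0.    12.4]
 [   0.    -0.7   -0.7  795.6]
 [   0.     0.     0.     1. ]]
```

View pics/scene0.png

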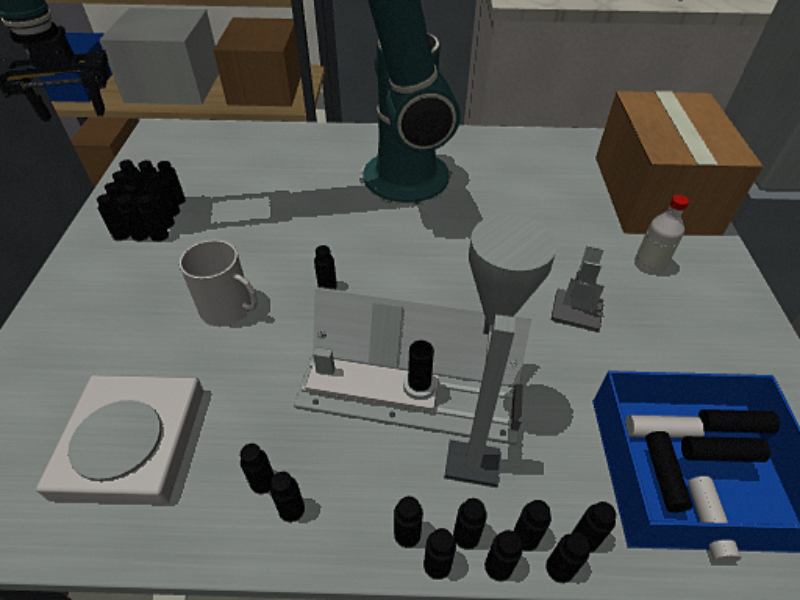

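View pics/side0.png

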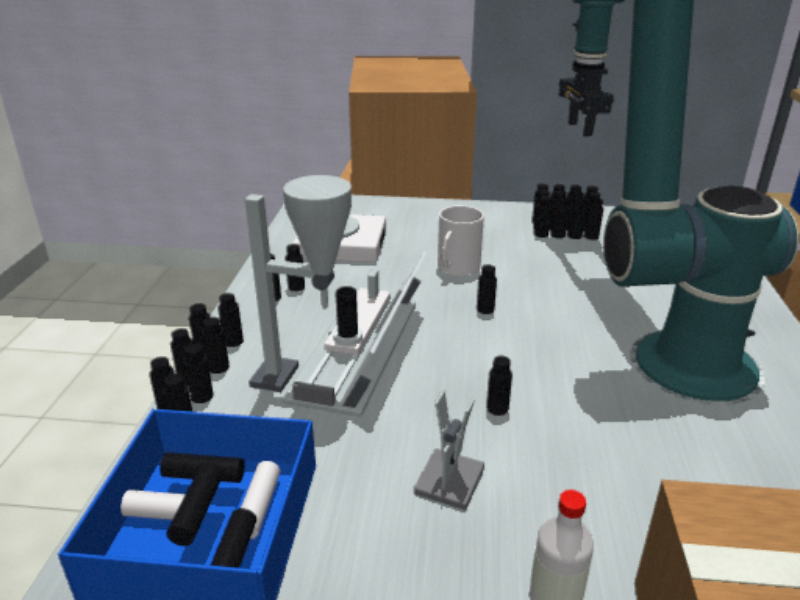

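The scene camera looks back towards the robot. The carriage tube is at (420,365), the post at (323,360), the tongue at (385,335), and the hopper at (512,260) with its column at (490,400). The clip on its rack is at (585,285), and the jug is at (212,285). In the side view the nozzle tip is at (323,300), the tube mouth at (347,292), and the clip at (452,420).

```bash
cat > m1.py <<'E'
from h import *
np.set_printoptions(precision=1,suppress=True)
S=np.load("pics/scene0.npy");D=np.load("pics/side0.npy")
def box(P,u0,u1,v0,v1): # 800-scale
    q=P[int(v0*.64):int(v1*.64),int(u0*.64):int(u1*.64)].reshape(-1,3);return q[~np.isnan(q[:,0])]
# bed/deck
q=box(S,290,530,340,450)
dk=q[(abs(q[:,2]-35)<2.5)];r=cv2.minAreaRect(dk[:,:2].astype(np.float32));print("deck",len(dk),r)
# fence plate plane from scene
p=box(S,320,525,295,370);m=(p[:,2]>45)&(p[:,2]<140)&(p[:,0]<640);p=p[m]
best=None
rng=np.random.default_rng(0)
for _ in range(800):
    a=p[rng.choice(len(p),3,False)];n=np.cross(a[1]-a[0],a[2]-a[0]);l=np.linalg.norm(n)
    if l<1:continue
    n/=l;k=abs((p-a[0])@n)<1.5
    if best is None or k.sum()>best.sum():best=k
f=p[best];c=f.mean(0);n=np.linalg.svd(f-c)[2][2];n*=np.sign(n[2]);print("plate",len(f),c,n,"tilt",np.arcsin(n[2]),"yaw",np.arctan2(n[1],n[0]))
yaw=np.arctan2(n[1],n[0]);ey=np.array([-np.sin(yaw),np.cos(yaw)]);ex=np.array([np.cos(yaw),np.sin(yaw)])
print("plate y range",np.percentile(f[:,:2]@ey,[0,1,99,100]),"zmax",np.percentile(f[:,2],[98,99.5,100]))
d=(p-c)@n;k=(d>3)&(d<9);t=p[k];ty=t[:,:2]@ey
print("tongue",len(t),np.median(d[k]),np.percentile(ty,[1,50,99]),"zmax",t[:,2].max(),np.histogram(ty,20))
# post
q=box(S,308,340,340,380);q=q[q[:,2]>60];top=q[abs(q[:,2]-q[:,2].max())<4];print("post top",len(top),top.mean(0),q.min(0),q.max(0))
q=box(S,400,440,335,400);q=q[q[:,2]>60];top=q[q[:,2]>131];print("tube scene",len(q),q.min(0),q.max(0),"top",len(top),top.min(0),top.max(0),top.mean(0))
q=box(D,330,365,280,340);q=q[(q[:,2]>60)&(q[:,0]<680)];top=q[q[:,2]>131];print("tube side",len(q),q.min(0),q.max(0),"top",len(top),top.min(0),top.max(0))
q=box(D,315,332,285,308);q=q[(q[:,0]>600)&(q[:,0]<760)&(q[:,2]>130)];print("nozzle side",len(q),q.min(0),q.max(0),np.median(q,0))
q=box(S,465,560,215,340);q=q[(q[:,2]>355)];print("hopper top",len(q),q.min(0),q.max(0))
rr=cv2.minEnclosingCircle(q[:,:2].astype(np.float32));print(rr)
q=box(D,415,490,385,510)
for lo,hi in [(12,16.5),(100,118),(118,135),(135,160)]:
    s=q[(q[:,2]>lo)&(q[:,2]<hi)];print("rack side",lo,len(s),s.mean(0),s.min(0),s.max(0),cv2.minAreaRect(s[:,:2].astype(np.float32)) )
q=box(S,550,606,240,332)
for lo,hi in [(12,16.5),(50,80),(85,100),(100,118),(118,135),(135,160)]:
    s=q[(q[:,2]>lo)&(q[:,2]<hi)]
    if len(s):print("rack scene",lo,len(s),s.mean(0),s.min(0),s.max(0),cv2.minAreaRect(s[:,:2].astype(np.float32)) )
E
python3 m1.py
```

```text
deck 1415 ((633.0216064453125, 22.453109741210938), (359.6957702636719, 94.7509994506836), 80.76480102539062)
plate 2247 [564.   26.4  91.5] [ 0.9 -0.1  0.4] tilt 0.44541564592512845 yaw -0.15909610275693167
plate y range [-51.8 -48.8 294.5 299.7] zmax [131.7 133.3 134.5]
tongue 636 5.899736893837159 [-34.4  65.8 211.1] zmax 135.58466054325754 (array([  7,   3,   6,   7,   1, 117, 200, 194,  79,   3,   2,   2,   4,
         2,   1,   2,   2,   0,   0,   4]), array([-50.5, -33.6, -16.7,   0.2,  17.1,  34.1,  51. ,  67.9,  84.8,
       101.7, 118.6, 135.6, 152.5, 169.4, 186.3, 203.2, 220.1, 237.1,
       254. , 270.9, 287.8]))
post top 49 [ 618.1 -122.4   90.6] [ 607.  -137.9   60.2] [ 628.  -107.7   93. ]
tube scene 584 [567.1   1.9  60.1] [662.3  65.8 138. ] top 82 [625.8  17.7 131.1] [661.8  53.4 138. ] [643.7  35.3 134.6]
tube side 373 [623.6  14.4  60.1] [661.3 138.4 214.1] top 59 [624.9  14.4 131.1] [659.8 138.4 214.1]
nozzle side 84 [648.6 131.8 161.4] [669.4 150.6 211.6] [657.3 139.1 188.7]
hopper top 1879 [608.3  85.1 355. ] [709.1 184.2 373.2]
((658.1724243164062, 134.2684936
[... 1104 characters left out ...]
 45 [445.6 331.9  91.6] [422.6 313.9  85.1] [457.2 360.8  99.6] ((442.54925537109375, 335.49658203125), (46.78586196899414, 24.501853942871094), 60.703495025634766)
rack scene 100 59 [447.6 330.1 108.9] [417.7 317.5 100. ] [458.4 344.9 118. ] ((441.708251953125, 326.4777526855469), (43.92265701293945, 21.64679527282715), 23.2686710357666)
rack scene 118 104 [436.2 336.1 126.6] [415.1 315.2 118.5] [461.4 355.5 135. ] ((438.83050537109375, 335.2912292480469), (29.670087814331055, 43.42081069946289), 72.50057983398438)
rack scene 135 105 [436.5 335.9 142.9] [411.1 315.3 135.1] [465.4 357.  151.1] ((437.6546325683594, 335.4527587890625), (29.713130950927734, 49.4156379699707), 72.75071716308594)
```

```bash
cat >> h.py <<'E'
from scipy.spatial.transform import Rotation as Ro
YB=-0.160
def Rt(yaw,tilt=0,flip=1):
    """tool z down tilted by tilt (towards bed +x), tool y along flip*x of frame at yaw"""
    B=Ro.from_euler('z',yaw).as_matrix()@Ro.from_euler('y',-tilt).as_matrix()
    y=flip*B[:,0];z=-B[:,2];return np.stack([np.cross(y,z),y,z],1)
def rel(p,R):
    o=readout.get_obs();R0=np.array(o["eef_rot"]);
    s=R0.T@(np.array(p)-o["eef_pos"])/1000
    w=Ro.from_matrix(R0.T@R).as_rotvec();n=int(np.ceil(max(np.linalg.norm(s)/.05,np.degrees(np.linalg.norm(w))/8.59)))
    print("x %.4f y %.4f z %.4f wx %.4f wy %.4f wz %.4f"%(*s,*w),"rows",n)
def st():
    o=readout.get_obs();print("t",round(o["time_s"],2),"p",np.round(o["eef_pos"],1),"F",np.round(o["ft_force"],1),"M",np.round(o["moment"],2),"gap",round(o["finger_gap"],1),"gf",o["grip_force"],"q",np.round(o["q"]))
E
python3 - <<'E'
from h import *
np.set_printoptions(precision=3,suppress=True)
st();print(np.array(readout.get_obs()["eef_rot"]))
for f in (1,-1):
    rel([500,-250,260],Rt(YB,0,f));rel([618.3,-122.4,150],Rt(YB,0,f))
E
```

```text
t 1.25 p [ 166.2 -654.2  212.3] F [0.4 0.8 0.5] M [0.03 0.   0.02] gap 88.1 gf 0.0 q [-78.  15.  92.   0.  73.  -2.]
[[ 0.969  0.246  0.   ]
 [ 0.246 -0.969  0.   ]
 [ 0.    -0.    -1.   ]]
x 0.4230 y -0.3096 z -0.0477 wx -0.0000 wy -0.0000 wz -1.1620 rows 11
x 0.5691 y -0.4041 z 0.0623 wx -0.0000 wy -0.0000 wz -1.1620 rows 15
x 0.4230 y -0.3096 z -0.0477 wx -0.0000 wy 0.0000 wz 1.9796 rows 14
x 0.5691 y -0.4041 z 0.0623 wx -0.0000 wy 0.0000 wz 1.9796 rows 15
```

Request:
move_arm(
  commands=[
    {"x": 0.05, "y": -0.035, "z": -0.03, "wz": -0.15},
    {"x": 0.569, "y": -0.404, "z": -0.02, "wz": -1.162, "jaw": 0.044},
    {"x": 0.569, "y": -0.404, "z": -0.02, "wz": -1.162, "jaw": 0.044},
    {"x": 0.569, "y": -0.404, "z": -0.02, "wz": -1.162, "jaw": 0.044},
    {"x": 0.569, "y": -0.404, "z": -0.02, "wz": -1.162, "jaw": 0.044},
    {"x": 0.569, "y": -0.404, "z": -0.02, "wz": -1.162, "jaw": 0.044},
    {"x": 0.569, "y": -0.404, "z": -0.02, "wz": -1.162, "jaw": 0.044},
    {"x": 0.569, "y": -0.404, "z": -0.02, "wz": -1.162, "jaw": 0.044},
    {"x": 0.569, "y": -0.404, "z": -0.02, "wz": -1.162, "jaw": 0.044},
    {"x": 0.569, "y": -0.404, "z": -0.02, "wz": -1.162, "jaw": 0.044},
    {"x": 0.569, "y": -0.404, "z": -0.02, "wz": -1.162, "jaw": 0.044},
    {"x": 0.569, "y": -0.404, "z": -0.02, "wz": -1.162, "jaw": 0.044},
  ],
)

```text
invalid input
```

Run:
```python
from h import *
st();rel([618.3,-122.4,230],Rt(YB));rel([618.3,-122.4,70],Rt(YB))
```

```text
t 1.25 p [ 166.2 -654.2  212.3] F [0.4 0.8 0.5] M [0.03 0.   0.02] gap 88.1 gf 0.0 q [-78.  15.  92.   0.  73.  -2.]
x 0.5691 y -0.4041 z -0.0177 wx -0.0000 wy -0.0000 wz -1.1620 rows 14
x 0.5691 y -0.4041 z 0.1423 wx -0.0000 wy -0.0000 wz -1.1620 rows 15
```

Request:
move_arm(
  commands=[
    {"x": 0.569, "y": -0.404, "z": -0.02, "wx": 0, "wy": 0, "wz": -1.162, "jaw": 0.044},
    {"x": 0.569, "y": -0.404, "z": -0.02, "wx": 0, "wy": 0, "wz": -1.162, "jaw": 0.044},
    {"x": 0.569, "y": -0.404, "z": -0.02, "wx": 0, "wy": 0, "wz": -1.162, "jaw": 0.044},
    {"x": 0.569, "y": -0.404, "z": -0.02, "wx": 0, "wy": 0, "wz": -1.162, "jaw": 0.044},
    {"x": 0.569, "y": -0.404, "z": -0.02, "wx": 0, "wy": 0, "wz": -1.162, "jaw": 0.044},
    {"x": 0.569, "y": -0.404, "z": -0.02, "wx": 0, "wy": 0, "wz": -1.162, "jaw": 0.044},
    {"x": 0.569, "y": -0.404, "z": -0.02, "wx": 0, "wy": 0, "wz": -1.162, "jaw": 0.044},
    {"x": 0.569, "y": -0.404, "z": -0.02, "wx": 0, "wy": 0, "wz": -1.162, "jaw": 0.044},
    {"x": 0.569, "y": -0.404, "z": -0.02, "wx": 0, "wy": 0, "wz": -1.162, "jaw": 0.044},
    {"x": 0.569, "y": -0.404, "z": -0.02, "wx": 0, "wy": 0, "wz": -1.162, "jaw": 0.044},
    {"x": 0.569, "y": -0.404, "z": -0.02, "wx": 0, "wy": 0, "wz": -1.162, "jaw": 0.044},
    {"x": 0.569, "y": -0.404, "z": -0.02, "wx": 0, "wy": 0, "wz": -1.162, "jaw": 0.044},
  ],
)

```text
time_s: 2.45
eef_pos: [555.8, -195.5, 229.9]
eef_rot: [[0.159, 0.987, 0.001], [0.987, -0.159, -0.0], [-0.0, 0.001, -1.0]]
ft_force: [0.1, -0.7, 0.6]
finger_gap: 44.1
grip_force: 0.0
```

Run:
```python
from h import *
st();rel([618.3,-122.4,150],Rt(YB));rel([618.3,-122.4,70],Rt(YB))
```

```text
t 2.45 p [ 555.8 -195.5  229.9] F [ 0.1 -0.7  0.6] M [-0.17 -0.12  0.01] gap 44.1 gf 0.0 q [-22.   5. 102.  -0.  73. -13.]
x 0.0821 y 0.0500 z 0.0799 wx 0.0008 wy 0.0003 wz 0.0001 rows 3
x 0.0821 y 0.0499 z 0.1599 wx 0.0008 wy 0.0003 wz 0.0001 rows 4
```

Request:
move_arm(
  commands=[
    {"x": 0.082, "y": 0.05, "z": 0.03, "wx": 0, "wy": 0, "wz": 0, "jaw": 0.044},
    {"x": 0.082, "y": 0.05, "z": 0.06, "wx": 0, "wy": 0, "wz": 0, "jaw": 0.044},
    {"x": 0.082, "y": 0.05, "z": 0.06, "wx": 0, "wy": 0, "wz": 0, "jaw": 0.044},
    {"x": 0.082, "y": 0.05, "z": 0.06, "wx": 0, "wy": 0, "wz": 0, "jaw": 0.044},
    {"x": 0.082, "y": 0.05, "z": 0.06, "wx": 0, "wy": 0, "wz": 0, "jaw": 0.044},
  ],
)

```text
time_s: 2.95
eef_pos: [616.7, -125.1, 169.8]
eef_rot: [[0.159, 0.987, -0.001], [0.987, -0.159, -0.001], [-0.001, -0.001, -1.0]]
ft_force: [0.6, 0.2, -0.5]
finger_gap: 44.0
grip_force: 0.0
```

Run:
```python
from h import *
st();rel([618.3,-122.4,70],Rt(YB))
im=vision.get_image("wrist");P=cloud(im);cv2.imwrite("pics/w1.png",im["frame"])
q=P.reshape(-1,3);q=q[(abs(q[:,2]-90)<3)&(abs(q[:,0]-618)<25)&(abs(q[:,1]+122)<30)]
print(len(q));
if len(q)>5:print(cv2.minAreaRect(q[:,:2].astype(np.float32)),q.mean(0))
im=vision.get_image("side");P=cloud(im).reshape(-1,3);
```

```text
t 2.95 p [ 616.7 -125.1  169.8] F [ 0.6  0.2 -0.5] M [-0.04 -0.06 -0.03] gap 44.0 gf 0.0 q [-14.  12. 100.  -0.  68.  -5.]
x 0.0030 y 0.0012 z 0.0998 wx -0.0006 wy 0.0007 wz 0.0001 rows 2
663
((618.1719970703125, -123.31287384033203), (29.213722229003906, 15.552443504333496), 80.49571990966797) [ 618.0584137  -122.67297464   90.07299234]
```

Request:
move_arm(
  commands=[
    {"x": 0.002, "y": 0.001, "z": 0.04, "wx": 0, "wy": 0, "wz": 0, "jaw": 0.044},
    {"x": 0.002, "y": 0.001, "z": 0.07, "wx": 0, "wy": 0, "wz": 0, "jaw": 0.044},
    {"x": 0.002, "y": 0.001, "z": 0.09, "wx": 0, "wy": 0, "wz": 0, "jaw": 0.044},
    {"x": 0.002, "y": 0.001, "z": 0.1, "wx": 0, "wy": 0, "wz": 0, "jaw": 0.044},
    {"x": 0.002, "y": 0.001, "z": 0.1, "wx": 0, "wy": 0, "wz": 0, "jaw": 0.01},
    {"x": 0.002, "y": 0.001, "z": 0.1, "wx": 0, "wy": 0, "wz": 0, "jaw": 0.01},
    {"x": 0.002, "y": 0.001, "z": 0.1, "wx": 0, "wy": 0, "wz": 0, "jaw": 0.01},
    {"x": 0.002, "y": 0.001, "z": 0.1, "wx": 0, "wy": 0, "wz": 0, "jaw": 0.01},
  ],
)

```text
time_s: 3.85
eef_pos: [619.6, -122.9, 71.3]
eef_rot: [[0.159, 0.987, 0.003], [0.987, -0.159, -0.001], [-0.0, 0.003, -1.0]]
ft_force: [-0.1, -0.1, 0.0]
finger_gap: 14.1
grip_force: 0.0
```

Run:
```python
from h import *
st()
```

```text
t 3.85 p [ 619.6 -122.9   71.3] F [-0.1 -0.1  0. ] M [-0.05 -0.07  0.02] gap 14.1 gf 0.0 q [-13.  17. 105.  -0.  58.  -4.]
```

Request:
move_arm(
  commands=[
    {"x": 0, "y": 0, "z": 0, "wx": 0, "wy": 0, "wz": 0, "jaw": 0.01},
    {"x": 0, "y": 0, "z": 0, "wx": 0, "wy": 0, "wz": 0, "jaw": 0.01},
  ],
)

```text
time_s: 4.05
eef_pos: [618.8, -122.5, 70.1]
eef_rot: [[0.159, 0.987, 0.001], [0.987, -0.159, -0.0], [-0.0, 0.001, -1.0]]
ft_force: [-0.4, 0.5, -0.4]
finger_gap: 10.0
grip_force: 0.0
```

Run:
```python
from h import *
st()
im=vision.get_image("side");cv2.imwrite("pics/s2.png",cv2.resize(im["frame"][150:270,190:330],(700,600)))
```

```text
t 4.05 p [ 618.8 -122.5   70.1] F [-0.4  0.5 -0.4] M [-0.12 -0.08  0.06] gap 10.0 gf 0.0 q [-13.  17. 105.   0.  58.  -4.]
```

View pics/s2.png

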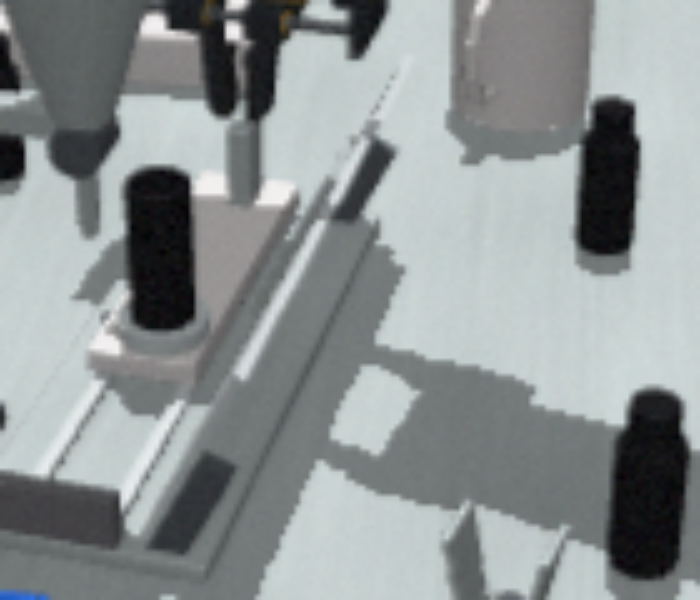

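Run:
```python
from h import *
rel([618.1,-123,62],Rt(YB,-.06))
```

```text
x -0.0007 y -0.0004 z 0.0078 wx 0.0605 wy 0.0000 wz 0.0002 rows 1
```

The fingertips (247,110 in the crop) only just reach the post top at (245,125), so I'll open, tilt slightly away from the fence and go lower.

Request:
move_arm(
  commands=[
    {"x": -0.001, "y": 0, "z": 0, "wx": 0.03, "wy": 0, "wz": 0, "jaw": 0.044},
    {"x": -0.001, "y": 0, "z": 0, "wx": 0.06, "wy": 0, "wz": 0, "jaw": 0.044},
    {"x": -0.001, "y": 0, "z": 0, "wx": 0.06, "wy": 0, "wz": 0, "jaw": 0.044},
    {"x": -0.001, "y": 0, "z": 0, "wx": 0.06, "wy": 0, "wz": 0, "jaw": 0.044},
    {"x": -0.001, "y": 0, "z": 0.004, "wx": 0.06, "wy": 0, "wz": 0, "jaw": 0.044},
    {"x": -0.001, "y": 0, "z": 0.008, "wx": 0.06, "wy": 0, "wz": 0, "jaw": 0.044},
    {"x": -0.001, "y": 0, "z": 0.008, "wx": 0.06, "wy": 0, "wz": 0, "jaw": 0.01},
    {"x": -0.001, "y": 0, "z": 0.008, "wx": 0.06, "wy": 0, "wz": 0, "jaw": 0.01},
    {"x": -0.001, "y": 0, "z": 0.008, "wx": 0.06, "wy": 0, "wz": 0, "jaw": 0.01},
    {"x": -0.001, "y": 0, "z": 0.008, "wx": 0.06, "wy": 0, "wz": 0, "jaw": 0.01},
    {"x": -0.001, "y": 0, "z": 0.008, "wx": 0.06, "wy": 0, "wz": 0, "jaw": 0.01},
  ],
)

```text
time_s: 5.2
eef_pos: [616.1, -123.1, 61.5]
eef_rot: [[0.159, 0.985, -0.064], [0.987, -0.159, 0.01], [0.0, -0.065, -0.998]]
ft_force: [-5.3, 1.4, 3.2]
finger_gap: 14.7
grip_force: 29.9
```

Run:
```python
from h import *
st();rel(np.array(readout.get_obs()["eef_pos"])+100*np.array([.159,.987,0]),np.array(readout.get_obs()["eef_rot"]))
```

```text
t 5.2 p [ 616.1 -123.1   61.5] F [-5.3  1.4  3.2] M [0.07 0.9  0.01] gap 14.7 gf 29.888537577353418 q [-13.  20. 103.  -0.  61.  -4.]
x 0.1000 y -0.0000 z 0.0000 wx 0.0000 wy 0.0000 wz 0.0000 rows 2
```

Request:
move_arm(
  commands=[
    {"x": 0.008, "y": 0, "z": 0, "wx": 0, "wy": 0, "wz": 0, "jaw": 0.01},
    {"x": 0.018, "y": 0, "z": 0, "wx": 0, "wy": 0, "wz": 0, "jaw": 0.01},
    {"x": 0.028, "y": 0, "z": 0, "wx": 0, "wy": 0, "wz": 0, "jaw": 0.01},
    {"x": 0.038, "y": 0, "z": 0, "wx": 0, "wy": 0, "wz": 0, "jaw": 0.01},
    {"x": 0.048, "y": 0, "z": 0, "wx": 0, "wy": 0, "wz": 0, "jaw": 0.01},
    {"x": 0.058, "y": 0, "z": 0, "wx": 0, "wy": 0, "wz": 0, "jaw": 0.01},
    {"x": 0.068, "y": 0, "z": 0, "wx": 0, "wy": 0, "wz": 0, "jaw": 0.01},
    {"x": 0.078, "y": 0, "z": 0, "wx": 0, "wy": 0, "wz": 0, "jaw": 0.01},
    {"x": 0.088, "y": 0, "z": 0, "wx": 0, "wy": 0, "wz": 0, "jaw": 0.01},
    {"x": 0.096, "y": 0, "z": 0, "wx": 0, "wy": 0, "wz": 0, "jaw": 0.01},
    {"x": 0.1, "y": 0, "z": 0, "wx": 0, "wy": 0, "wz": 0, "jaw": 0.01},
    {"x": 0.1, "y": 0, "z": 0, "wx": 0, "wy": 0, "wz": 0, "jaw": 0.01},
  ],
)

```text
time_s: 6.4
eef_pos: [631.6, -24.2, 61.5]
eef_rot: [[0.159, 0.985, -0.065], [0.987, -0.158, 0.01], [-0.001, -0.065, -0.998]]
ft_force: [-6.6, 0.3, 4.7]
finger_gap: 14.5
grip_force: 29.9
```

```bash
cat > m2.py <<'E'
from h import *
np.set_printoptions(precision=1,suppress=True)
from scipy.optimize import least_squares
ey=np.array([-np.sin(YB),np.cos(YB)]);ex=np.array([np.cos(YB),np.sin(YB)])
def circ(q,r):
    f=lambda p:np.hypot(q[:,0]-p[0],q[:,1]-p[1])-r
    s=least_squares(f,q[:,:2].mean(0),loss="soft_l1");return s.x
import sys
for c in ["side","scene"]:
    im=vision.get_image(c);P=cloud(im);cam=im["cam_to_world"][:2,3];fr=im["frame"];cv2.imwrite(f"pics/m_{c}_{sys.argv[1]}.png",fr)
    q=P.reshape(-1,3);near=np.hypot(q[:,0]-658,q[:,1]-134)<40
    dark=fr.reshape(-1,3).max(1)<70
    def fit(lo,hi,r,m):
        s=q[m&(q[:,2]>lo)&(q[:,2]<hi)]
        if len(s)<8:return len(s),None
        f=lambda p:np.hypot(s[:,0]-p[0],s[:,1]-p[1])-r
        d=s[:,:2].mean(0)-cam;d/=np.linalg.norm(d)
        return len(s),least_squares(f,s[:,:2].mean(0)+r*.7*d,loss="soft_l1").x
    n1,t=fit(55,130,19,near&dark);n2,z=fit(164,195,4 if 0 else 5,near)
    n3,h=fit(345,366,50,np.hypot(q[:,0]-658,q[:,1]-134)<60)
    print(c,"tube",n1,t,"noz",n2,z,"hop",n3,h)
    for w in (z,h):
        if t is not None and w is not None:print("  remaining y,x",(w-t)@ey,(w-t)@ex)
st()
E
python3 m2.py a
```

```text
side tube 358 [658.4 132.5] noz 48 [658.4 135.2] hop 375 [658.5 133.8]
  remaining y,x 2.6142260368094314 -0.3873689070430374
  remaining y,x 1.2564261825740188 -0.05595069020554816
scene tube 157 [660.2 136. ] noz 0 None hop 444 [657.6 135.1]
  remaining y,x -1.3404178266778075 -2.4638009028321517
t 6.5 p [631.6 -24.2  61.5] F [-6.4  1.3  4.6] M [ 0.2  1.1 -0. ] gap 14.7 gf 29.90562845254317 q [ -5.  20. 102.   0.  61.   4.]
```

Request:
move_arm(
  commands=[
    {"x": 0.001, "y": 0, "z": 0, "wx": 0, "wy": 0, "wz": 0, "jaw": 0.01},
    {"x": 0.001, "y": 0, "z": 0, "wx": 0, "wy": 0, "wz": 0, "jaw": 0.01},
    {"x": 0.001, "y": 0, "z": 0, "wx": 0, "wy": 0, "wz": 0, "jaw": 0.044},
    {"x": 0.001, "y": 0, "z": 0, "wx": 0, "wy": 0, "wz": 0, "jaw": 0.044},
    {"x": 0.001, "y": 0, "z": 0, "wx": 0, "wy": 0, "wz": 0, "jaw": 0.044},
    {"x": 0.001, "y": 0, "z": 0, "wx": 0, "wy": 0, "wz": 0, "jaw": 0.044},
    {"x": 0.001, "y": 0, "z": -0.02, "wx": 0, "wy": 0, "wz": 0, "jaw": 0.044},
    {"x": 0.001, "y": 0, "z": -0.06, "wx": 0, "wy": 0, "wz": 0, "jaw": 0.044},
    {"x": 0.001, "y": 0, "z": -0.1, "wx": 0, "wy": 0, "wz": 0, "jaw": 0.044},
    {"x": 0.001, "y": 0, "z": -0.14, "wx": 0, "wy": 0, "wz": 0, "jaw": 0.044},
    {"x": 0.001, "y": 0, "z": -0.14, "wx": 0, "wy": 0, "wz": 0, "jaw": 0.044},
  ],
)

```text
time_s: 7.6
eef_pos: [647.5, -25.4, 209.3]
eef_rot: [[0.159, 0.986, -0.046], [0.987, -0.159, 0.009], [0.001, -0.047, -0.999]]
ft_force: [-0.3, 0.7, 0.1]
finger_gap: 43.8
grip_force: 0.0
```

```bash
python3 m2.py b
python3 - <<'E'
from h import *
rel([470,-40,240],Rt(YB))
E
```

```text
side tube 354 [658.7 132.9] noz 50 [657.9 135.3] hop 369 [658.5 133.6]
  remaining y,x 2.184089636082148 -1.1618008264692148
  remaining y,x 0.6829173081058362 -0.2678990032285256
scene tube 152 [660.3 136.1] noz 0 None hop 452 [657.5 135. ]
  remaining y,x -1.4941308385833096 -2.573408189584261
t 7.7 p [643.8 -25.1 202.9] F [-1.2  0.2 -0.4] M [-0.  -0.1  0. ] gap 44.3 gf 0.0 q [-5. 14. 94.  0. 75.  4.]
x -0.0423 y -0.1710 z -0.0275 wx -0.0565 wy -0.0003 wz 0.0001 rows 4
```

Request:
move_arm(
  commands=[
    {"x": -0.042, "y": -0.171, "z": -0.0275, "wx": -0.0565, "wy": 0, "wz": 0, "jaw": 0.07},
    {"x": -0.042, "y": -0.171, "z": -0.0275, "wx": -0.0565, "wy": 0, "wz": 0, "jaw": 0.07},
    {"x": -0.042, "y": -0.171, "z": -0.0275, "wx": -0.0565, "wy": 0, "wz": 0, "jaw": 0.07},
    {"x": -0.042, "y": -0.171, "z": -0.0275, "wx": -0.0565, "wy": 0, "wz": 0, "jaw": 0.07},
    {"x": -0.042, "y": -0.171, "z": -0.0275, "wx": -0.0565, "wy": 0, "wz": 0, "jaw": 0.07},
    {"x": -0.042, "y": -0.171, "z": -0.0275, "wx": -0.0565, "wy": 0, "wz": 0, "jaw": 0.07},
  ],
)

```text
time_s: 8.3
eef_pos: [468.3, -39.5, 237.6]
eef_rot: [[0.16, 0.987, -0.005], [0.987, -0.16, 0.001], [0.0, -0.005, -1.0]]
ft_force: [0.1, -1.2, -0.3]
finger_gap: 70.1
grip_force: 0.0
```

Run:
```python
from h import *
st();rel([438,335.5,240],Rt(-.305))
```

```text
t 8.3 p [468.3 -39.5 237.6] F [ 0.1 -1.2 -0.3] M [-0.07 -0.05  0.01] gap 70.1 gf 0.0 q [ -8.  -8. 114.   0.  75.   1.]
x 0.3654 y -0.0898 z -0.0019 wx -0.0047 wy 0.0002 wz 0.1446 rows 8
```

Request:
move_arm(
  commands=[
    {"x": 0.365, "y": -0.09, "z": 0, "wx": -0.0047, "wy": 0, "wz": 0.145, "jaw": 0.07},
    {"x": 0.365, "y": -0.09, "z": 0, "wx": -0.0047, "wy": 0, "wz": 0.145, "jaw": 0.07},
    {"x": 0.365, "y": -0.09, "z": 0, "wx": -0.0047, "wy": 0, "wz": 0.145, "jaw": 0.07},
    {"x": 0.365, "y": -0.09, "z": 0, "wx": -0.0047, "wy": 0, "wz": 0.145, "jaw": 0.07},
    {"x": 0.365, "y": -0.09, "z": 0, "wx": -0.0047, "wy": 0, "wz": 0.145, "jaw": 0.07},
    {"x": 0.365, "y": -0.09, "z": 0, "wx": -0.0047, "wy": 0, "wz": 0.145, "jaw": 0.07},
    {"x": 0.365, "y": -0.09, "z": 0, "wx": -0.0047, "wy": 0, "wz": 0.145, "jaw": 0.07},
    {"x": 0.365, "y": -0.09, "z": 0, "wx": -0.0047, "wy": 0, "wz": 0.145, "jaw": 0.07},
    {"x": 0.365, "y": -0.09, "z": 0, "wx": -0.0047, "wy": 0, "wz": 0.145, "jaw": 0.07},
    {"x": 0.365, "y": -0.09, "z": 0, "wx": -0.0047, "wy": 0, "wz": 0.145, "jaw": 0.07},
    {"x": 0.365, "y": -0.09, "z": 0, "wx": -0.0047, "wy": 0, "wz": 0.145, "jaw": 0.07},
  ],
)

```text
time_s: 9.4
eef_pos: [438.5, 334.4, 238.0]
eef_rot: [[0.301, 0.954, -0.0], [0.954, -0.301, -0.002], [-0.002, 0.0, -1.0]]
ft_force: [0.4, -0.0, -0.3]
finger_gap: 69.9
grip_force: 0.0
```

Run:
```python
from h import *
st()
im=vision.get_image("wrist");P=cloud(im);cv2.imwrite("pics/w2.png",im["frame"])
q=P.reshape(-1,3);n=np.hypot(q[:,0]-438,q[:,1]-335.5)<45
for lo,hi in [(12,17),(80,90),(90,105),(118,135),(135,147),(147,155)]:
    s=q[n&(q[:,2]>lo)&(q[:,2]<hi)]
    if len(s)>5:print(lo,len(s),s.min(0).round(),s.max(0).round(),cv2.minAreaRect(s[:,:2].astype(np.float32)))
rel([438,335.5,110],Rt(-.305))
```

```text
t 9.4 p [438.5 334.4 238. ] F [ 0.4 -0.  -0.3] M [-0.05 -0.02  0.  ] gap 69.9 gf 0.0 q [ 35.   1. 105.  -0.  74.  52.]
12 2124 [394. 295.  12.] [482. 380.  17.] ((438.6039733886719, 338.45849609375), (83.61632537841797, 79.71287536621094), 72.4236831665039)
80 231 [424. 311.  80.] [454. 369.  90.] ((438.2748718261719, 340.6979064941406), (59.35810852050781, 25.132469177246094), 68.13772583007812)
90 744 [421. 317.  90.] [456. 354. 105.] ((438.4638977050781, 334.9278564453125), (34.389896392822266, 29.821725845336914), 76.78401947021484)
118 316 [415. 316. 118.] [461. 355. 135.] ((437.5440673828125, 335.326904296875), (30.522525787353516, 40.30694580078125), 74.34053802490234)
135 266 [411. 317. 135.] [463. 356. 147.] ((437.0497131347656, 335.62615966796875), (29.224937438964844, 48.206581115722656), 73.29248046875)
147 307 [411. 315. 147.] [464. 356. 151.] ((437.0867004394531, 335.503173828125), (29.199575424194336, 48.06114196777344), 72.4454345703125)
x 0.0014 y -0.0011 z 0.1284 wx 0.0006 wy 0.0015 wz -0.0011 rows 3
```

View pics/w2.png

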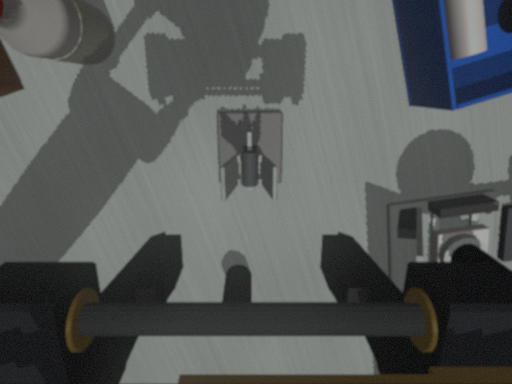

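The wrist view shows the clip standing squarely astride its blade, with the handles at (225–275,110–195) and the finger line level with them. I'll descend to grip 12 mm below the tips.

Request:
move_arm(
  commands=[
    {"x": 0.001, "y": -0.001, "z": 0.04, "wx": 0, "wy": 0, "wz": 0, "jaw": 0.07},
    {"x": 0.001, "y": -0.001, "z": 0.08, "wx": 0, "wy": 0, "wz": 0, "jaw": 0.07},
    {"x": 0.001, "y": -0.001, "z": 0.1, "wx": 0, "wy": 0, "wz": 0, "jaw": 0.07},
    {"x": 0.001, "y": -0.001, "z": 0.118, "wx": 0, "wy": 0, "wz": 0, "jaw": 0.07},
    {"x": 0.001, "y": -0.001, "z": 0.118, "wx": 0, "wy": 0, "wz": 0, "jaw": 0.07},
    {"x": 0.001, "y": -0.001, "z": 0.118, "wx": 0, "wy": 0, "wz": 0, "jaw": 0.02},
    {"x": 0.001, "y": -0.001, "z": 0.118, "wx": 0, "wy": 0, "wz": 0, "jaw": 0.02},
    {"x": 0.001, "y": -0.001, "z": 0.118, "wx": 0, "wy": 0, "wz": 0, "jaw": 0.02},
    {"x": 0.001, "y": -0.001, "z": 0.118, "wx": 0, "wy": 0, "wz": 0, "jaw": 0.02},
    {"x": 0.001, "y": -0.001, "z": 0.118, "wx": 0, "wy": 0, "wz": 0, "jaw": 0.01},
    {"x": 0.001, "y": -0.001, "z": 0.118, "wx": 0, "wy": 0, "wz": 0, "jaw": 0.01},
    {"x": 0.001, "y": -0.001, "z": 0.118, "wx": 0, "wy": 0, "wz": 0, "jaw": 0.01},
  ],
)

```text
time_s: 10.65
eef_pos: [439.5, 337.0, 123.0]
eef_rot: [[0.3, 0.954, 0.005], [0.954, -0.3, 0.001], [0.002, 0.004, -1.0]]
ft_force: [0.4, -0.6, 5.9]
finger_gap: 16.0
grip_force: 2.7
```

Run:
```python
from h import *
st()
```

```text
t 10.65 p [439.5 337.  123. ] F [ 0.4 -0.6  5.9] M [-0.14 -0.28 -0.06] gap 16.0 gf 2.747903551789932 q [ 35.   6. 112.  -0.  61.  52.]
```

Run:
```python
from h import *
st()
im=vision.get_image("side");a=im["frame"][215:335,250:330]
im=vision.get_image("scene");b=im["frame"][130:220,340:400]
im=vision.get_image("wrist");c=im["frame"]
cv2.imwrite("pics/c3.png",np.hstack([cv2.resize(a,(400,600)),cv2.resize(np.vstack([b]),(400,600))]))
st()
```

```text
t 10.65 p [439.5 337.  123. ] F [ 0.4 -0.6  5.9] M [-0.14 -0.28 -0.06] gap 16.0 gf 2.747903551789932 q [ 35.   6. 112.  -0.  61.  52.]
t 10.8 p [438.9 337.  122.8] F [ 0.2 -1.3  4.9] M [-0.09 -0.22  0.01] gap 10.3 gf 2.8137443835657905 q [ 35.   6. 112.  -0.  61.  52.]
```

View pics/c3.png

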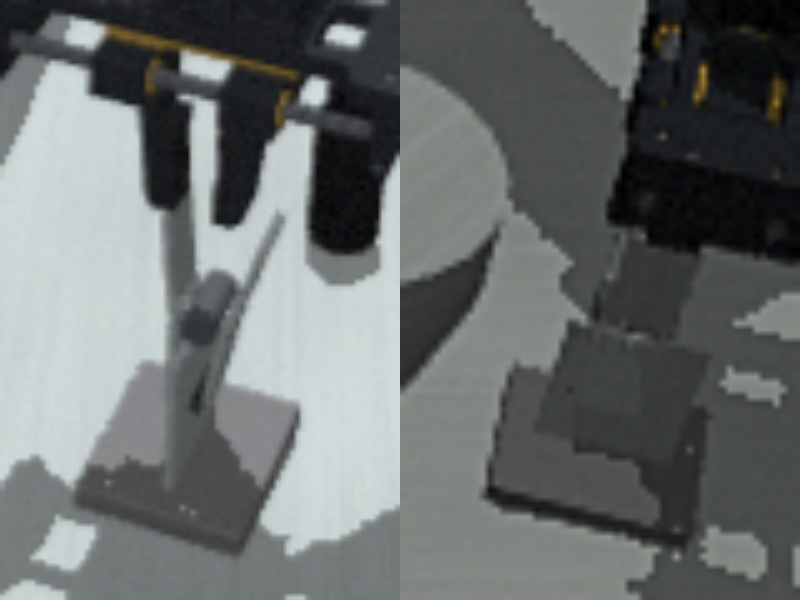

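Run:
```python
from h import *
np.set_printoptions(precision=1,suppress=True)
st()
im=vision.get_image("side");P=cloud(im);fr=im["frame"]
# crop coords -> pix: u=250+x/5, v=215+y/5
for n,(x0,x1,y0,y1) in dict(lf=(148,185,140,205),rf=(220,250,150,222),bar=(200,230,285,330),hR=(262,282,215,255),hL=(170,190,215,260)).items():
    q=P[215+y0//5:215+y1//5+1,250+x0//5:250+x1//5+1];f=fr[215+y0//5:215+y1//5+1,250+x0//5:250+x1//5+1].max(-1)
    m=~np.isnan(q[...,0])&(np.hypot(q[...,0]-438,q[...,1]-336)<60)
    if n in("lf","rf"):m&=f<60
    s=q[m];print(n,len(s),s.min(0),s.max(0),s.mean(0))
```

```text
t 10.8 p [438.9 337.  122.8] F [ 0.2 -1.3  4.9] M [-0.1 -0.2  0. ] gap 10.3 gf 2.8137443835657905 q [ 35.   6. 112.  -0.  61.  52.]
lf 97 [445.  334.1 145.2] [460.7 345.4 186.6] [451.7 341.4 168.4]
rf 82 [418.3 336.7 150.7] [431.3 354.5 190.6] [425.6 349.2 172.3]
bar 68 [422.8 324.   88.9] [436.9 356.3 101.5] [429.9 343.1  97. ]
hR 14 [404.1 337.3 141.3] [410.3 359.9 145.2] [406.8 350.4 143.1]
hL 50 [441.8 325.9 109.9] [450.9 349.4 148.7] [446.4 339.4 131.5]
```

Fingertips actually sit about 22 mm above the reported TCP. The right finger (crop 230,215) is inside the right handle (285,215), so I'll go straight up before opening.

Request:
move_arm(
  commands=[
    {"x": 0, "y": 0, "z": -0.01, "wx": 0, "wy": 0, "wz": 0, "jaw": 0.012},
    {"x": 0, "y": 0, "z": -0.02, "wx": 0, "wy": 0, "wz": 0, "jaw": 0.014},
    {"x": 0, "y": 0, "z": -0.04, "wx": 0, "wy": 0, "wz": 0, "jaw": 0.014},
    {"x": 0, "y": 0, "z": -0.08, "wx": 0, "wy": 0, "wz": 0, "jaw": 0.07},
    {"x": 0, "y": 0, "z": -0.115, "wx": 0, "wy": 0, "wz": 0, "jaw": 0.07},
    {"x": 0, "y": 0, "z": -0.115, "wx": 0, "wy": 0, "wz": 0, "jaw": 0.07},
    {"x": 0, "y": 0, "z": -0.115, "wx": 0, "wy": 0, "wz": 0, "jaw": 0.07},
    {"x": 0, "y": 0, "z": -0.115, "wx": 0, "wy": 0, "wz": 0, "jaw": 0.07},
  ],
)

```text
time_s: 11.65
eef_pos: [436.8, 335.8, 235.0]
eef_rot: [[0.3, 0.954, -0.001], [0.954, -0.3, -0.002], [-0.002, -0.0, -1.0]]
ft_force: [0.9, -0.3, -1.0]
finger_gap: 51.9
grip_force: 0.0
```

```bash
cat > m3.py <<'E'
from h import *
np.set_printoptions(precision=1,suppress=True)
st()
im=vision.get_image("wrist");P=cloud(im);a=im["frame"]
q=P.reshape(-1,3);n=np.hypot(q[:,0]-438,q[:,1]-335.5)<50
for lo,hi in [(12,17),(80,90),(90,105),(118,135),(135,147),(147,160)]:
    s=q[n&(q[:,2]>lo)&(q[:,2]<hi)]
    if len(s)>5:print(lo,len(s),s.min(0).round(),s.max(0).round(),cv2.minAreaRect(s[:,:2].astype(np.float32)))
# fingertips height from side view
im=vision.get_image("side");P=cloud(im);q=P.reshape(-1,3);d=im["frame"].reshape(-1,3).max(1)<60
o=readout.get_obs();e=np.array(o["eef_pos"]);m=d&(np.hypot(q[:,0]-e[0],q[:,1]-e[1])<75)&(q[:,2]>e[2]-20)&(q[:,2]<e[2]+60)
s=q[m];print("tip z",np.percentile(s[:,2],[0,1,3,10]) if len(s) else None, s[s[:,2]<s[:,2].min()+8].mean(0), "gap",o["finger_gap"],"tcp",e)
b=im["frame"][180:330,240:340]
cv2.imwrite("pics/m3.png",np.hstack([cv2.resize(a,(400,300)),cv2.resize(b,(200,300))]))
E
python3 m3.py
```

```text
t 11.65 p [436.8 335.8 235. ] F [ 0.9 -0.3 -1. ] M [-0.1 -0.1 -0. ] gap 51.9 gf 0.0 q [ 35.   1. 106.  -0.  74.  52.]
12 2780 [398. 289.  12.] [484. 385.  17.] ((439.2057800292969, 340.6181640625), (88.21017456054688, 79.44401550292969), 73.25367736816406)
80 205 [418. 312.  80.] [450. 369.  90.] ((433.0750732421875, 343.29364013671875), (59.016395568847656, 27.067041397094727), 62.15522003173828)
90 757 [414. 320.  90.] [450. 356. 105.] ((430.3951416015625, 337.5503234863281), (34.3840446472168, 30.632610321044922), 72.53730010986328)
118 326 [405. 320. 118.] [451. 359. 135.] ((425.9808044433594, 339.1377868652344), (29.848819732666016, 42.63580322265625), 72.81477355957031)
135 349 [399. 321. 135.] [452. 360. 147.] ((425.1148376464844, 339.54888916015625), (29.416732788085938, 46.98393249511719), 73.29989624023438)
147 150 [441. 319. 147.] [452. 347. 151.] ((446.1549987792969, 332.9905700683594), (29.342998504638672, 4.161430835723877), 73.05619049072266)
tip z [260.2 262.  262.4 265.4] [445.1 339.3 264.7] gap 59.73663303101879 tcp [436.6 335.6 234.3]
```

View pics/m3.png

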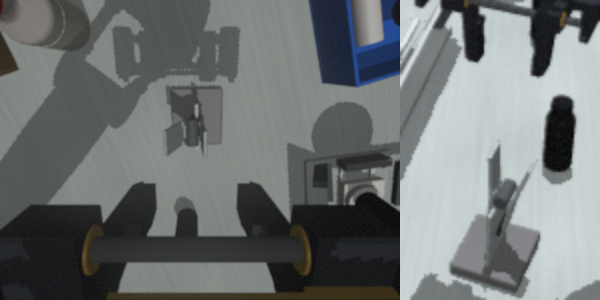

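The clip now leans about 0.15 rad towards the robot, with its handles around wrist-inset (185,130). I'll tilt the tool to match and go 20 mm deeper.

Run:
```python
from h import *
R=Rt(-.302,.15);g=np.array([429,338,103.]);rel(g-70*R[:,2],R);rel(g,R)
```

```text
x 0.0002 y -0.0184 z 0.0621 wx -0.1510 wy 0.0032 wz -0.0028 rows 2
x 0.0004 y -0.0079 z 0.1313 wx -0.1510 wy 0.0032 wz -0.0028 rows 3
```

Request:
move_arm(
  commands=[
    {"x": 0, "y": -0.0184, "z": 0.03, "wx": -0.1, "wy": 0.003, "wz": -0.003, "jaw": 0.075},
    {"x": 0, "y": -0.0184, "z": 0.062, "wx": -0.151, "wy": 0.003, "wz": -0.003, "jaw": 0.075},
    {"x": 0, "y": -0.0184, "z": 0.062, "wx": -0.151, "wy": 0.003, "wz": -0.003, "jaw": 0.075},
    {"x": 0, "y": -0.0184, "z": 0.062, "wx": -0.151, "wy": 0.003, "wz": -0.003, "jaw": 0.075},
    {"x": 0, "y": -0.0139, "z": 0.092, "wx": -0.151, "wy": 0.003, "wz": -0.003, "jaw": 0.075},
    {"x": 0, "y": -0.0109, "z": 0.112, "wx": -0.151, "wy": 0.003, "wz": -0.003, "jaw": 0.075},
    {"x": 0, "y": -0.0079, "z": 0.131, "wx": -0.151, "wy": 0.003, "wz": -0.003, "jaw": 0.075},
    {"x": 0, "y": -0.0079, "z": 0.131, "wx": -0.151, "wy": 0.003, "wz": -0.003, "jaw": 0.075},
    {"x": 0, "y": -0.0079, "z": 0.131, "wx": -0.151, "wy": 0.003, "wz": -0.003, "jaw": 0.075},
  ],
)

```text
time_s: 12.65
eef_pos: [431.9, 339.1, 106.8]
eef_rot: [[0.298, 0.943, 0.146], [0.954, -0.295, -0.042], [0.004, 0.152, -0.988]]
ft_force: [-0.1, 1.1, -0.2]
finger_gap: 75.0
grip_force: 0.0
```

Request:
move_arm(
  commands=[
    {"x": 0, "y": 0, "z": 0, "wx": 0, "wy": 0, "wz": 0, "jaw": 0.03},
    {"x": 0, "y": 0, "z": 0, "wx": 0, "wy": 0, "wz": 0, "jaw": 0.03},
    {"x": 0, "y": 0, "z": 0, "wx": 0, "wy": 0, "wz": 0, "jaw": 0.03},
    {"x": 0, "y": 0, "z": 0, "wx": 0, "wy": 0, "wz": 0, "jaw": 0.01},
    {"x": 0, "y": 0, "z": 0, "wx": 0, "wy": 0, "wz": 0, "jaw": 0.01},
    {"x": 0, "y": 0, "z": 0, "wx": 0, "wy": 0, "wz": 0, "jaw": 0.01},
    {"x": 0, "y": 0, "z": 0, "wx": 0, "wy": 0, "wz": 0, "jaw": 0.01},
    {"x": 0, "y": 0, "z": 0, "wx": 0, "wy": 0, "wz": 0, "jaw": 0.01},
  ],
)

```text
time_s: 13.45
eef_pos: [432.0, 340.6, 109.3]
eef_rot: [[0.297, 0.943, 0.15], [0.955, -0.294, -0.039], [0.007, 0.154, -0.988]]
ft_force: [-4.3, -1.2, 15.2]
finger_gap: 27.3
grip_force: 30.0
```

Run:
```python
from h import *
st()
```

```text
t 13.45 p [432.  340.6 109.3] F [-4.3 -1.2 15.2] M [-0.32  0.38 -0.09] gap 27.3 gf 30.036860704421997 q [ 41.   4. 117.  -9.  54.  63.]
```

Request:
move_arm(
  commands=[
    {"x": 0, "y": 0.0015, "z": -0.01, "wx": 0, "wy": 0, "wz": 0, "jaw": 0.01},
    {"x": 0, "y": 0.003, "z": -0.02, "wx": 0, "wy": 0, "wz": 0, "jaw": 0.01},
    {"x": 0, "y": 0.006, "z": -0.04, "wx": 0, "wy": 0, "wz": 0, "jaw": 0.01},
    {"x": 0.001, "y": 0.009, "z": -0.06, "wx": 0, "wy": 0, "wz": 0, "jaw": 0.01},
    {"x": 0.001, "y": 0.0125, "z": -0.08, "wx": 0, "wy": 0, "wz": 0, "jaw": 0.01},
    {"x": 0.001, "y": 0.0155, "z": -0.1, "wx": 0, "wy": 0, "wz": 0, "jaw": 0.01},
    {"x": 0.001, "y": 0.02, "z": -0.14, "wx": 0, "wy": 0, "wz": 0, "jaw": 0.01},
    {"x": 0.001, "y": 0.02, "z": -0.14, "wx": 0, "wy": 0, "wz": 0, "jaw": 0.01},
    {"x": 0.001, "y": 0.02, "z": -0.14, "wx": 0, "wy": 0, "wz": 0, "jaw": 0.01},
  ],
)

```text
time_s: 14.35
eef_pos: [429.5, 340.0, 247.8]
eef_rot: [[0.297, 0.943, 0.147], [0.955, -0.294, -0.041], [0.005, 0.153, -0.988]]
ft_force: [-0.1, -1.1, -1.8]
finger_gap: 27.3
grip_force: 29.9
```

```bash
cat > m4.py <<'E'
from h import *
import sys
np.set_printoptions(precision=1,suppress=True)
st();o=readout.get_obs();R=np.array(o["eef_rot"]);e=np.array(o["eef_pos"])
out=[]
for c in ["side","scene","wrist"]:
    im=vision.get_image(c);P=cloud(im);f=im["frame"]
    L=(P.reshape(-1,3)-e)@R   # tool frame
    m=(abs(L[:,0])<25)&(abs(L[:,1])<35)&(L[:,2]>-45)&(L[:,2]<70)&~np.isnan(L[:,0])
    s=L[m];d=f.reshape(-1,3)[m].max(1)
    st_=s[d>60]
    print(c,len(s),"steel",len(st_))
    for lo in range(-40,70,10):
        k=st_[(st_[:,2]>=lo)&(st_[:,2]<lo+10)]
        if len(k)>4:print("  z",lo,len(k),"x",k[:,0].min().round(1),k[:,0].max().round(1),"y",np.percentile(k[:,1],[2,50,98]))
    K=im["camera_matrix"];T=im["cam_to_world"];pc=T[:3,:3].T@(e-T[:3,3]);u,v=(K@pc)[:2]/pc[2]
    u=int(np.clip(u,50,462));v=int(np.clip(v,75,309))
    out.append(cv2.resize(f[v-75:v+75,u-50:u+50],(266,400),interpolation=cv2.INTER_CUBIC))
cv2.imwrite(f"pics/m4{sys.argv[1]}.png",np.hstack(out))
E
python3 m4.py a
```

```text
t 14.35 p [429.5 340.  247.8] F [-0.1 -1.1 -1.8] M [0. 0. 0.] gap 27.3 gf 29.88987386226654 q [ 41.  -3. 109.  -8.  70.  60.]
side 663 steel 488
  z -40 55 x -13.8 15.5 y [-25.6  10.6  28.1]
  z -30 35 x -14.0 14.6 y [-16.5  10.3  20.3]
  z -20 33 x -15.2 16.4 y [-14.   10.1  13.3]
  z -10 39 x -15.5 14.6 y [-14.2   9.7  12.8]
  z 0 59 x -16.7 14.6 y [-14.4   0.7  12.8]
  z 10 83 x -19.9 15.1 y [-14.5  -1.5  11.6]
  z 20 50 x -19.9 15.5 y [-16.1 -13.1  13.3]
  z 30 31 x -17.3 13.5 y [-17.2 -14.3  13.6]
  z 40 40 x -18.7 13.2 y [-18.4 -16.6  14.3]
  z 50 34 x -19.4 12.5 y [-19.9 -16.9  15.2]
  z 60 14 x -17.8 12.3 y [-19.9 -13.9  16.1]
scene 535 steel 360
  z -40 19 x -16.4 -8.4 y [-14.5 -11.   14. ]
  z -30 13 x -16.6 -11.3 y [-10.7  12.5  15. ]
  z -20 38 x -17.3 11.0 y [ 4.7 12.6 14.9]
  z -10 35 x -17.6 10.8 y [-11.5  12.   15.8]
  z 0 38 x -17.6 11.2 y [-12.   12.4  16. ]
  z 10 27 x -20.2 8.6 y [-10.1  11.5  14.8]
  z 20 38 x -18.2 12.7 y [ 8.1 11.8 14.3]
  z 30 47 x -19.0 10.3 y [-14.1  12.3  15.8]
  z 40 47 x -19.1 10.7 y [-14.1  13.6  17.3]
  z 50 39 x -19.5 9.7 y [11.1 14.1 16.7]
  z 60 17 x -16.3 10.0 y [11.1 14.  16.6]
wrist 5635 steel 3707
  z -40 1233 x -18.0 12.5 y [-14.7 -10.3  13.4]
  z -30 336 x -17.3 12.2 y [-25.2   9.1  24.3]
  z -20 204 x -17.6 12.0 y [-14.6   8.8  12.3]
  z -10 172 x -17.3 11.5 y [-14.8   8.6  12.2]
  z 0 244 x -19.1 11.1 y [-14.8   3.   11.5]
  z 10 1022 x -21.9 12.7 y [-13.1  -1.9   9.1]
  z 20 150 x -14.5 12.5 y [-16.1  -0.8  12.2]
  z 30 58 x 2.3 10.3 y [-18.3 -14.5  12.1]
  z 40 59 x -3.4 10.1 y [-18.7   9.8  13.8]
  z 50 155 x -20.7 9.5 y [-20.8 -12.9  13.9]
  z 60 40 x -15.6 9.4 y [-21.1   7.8  14.4]
```

View pics/m4a.png

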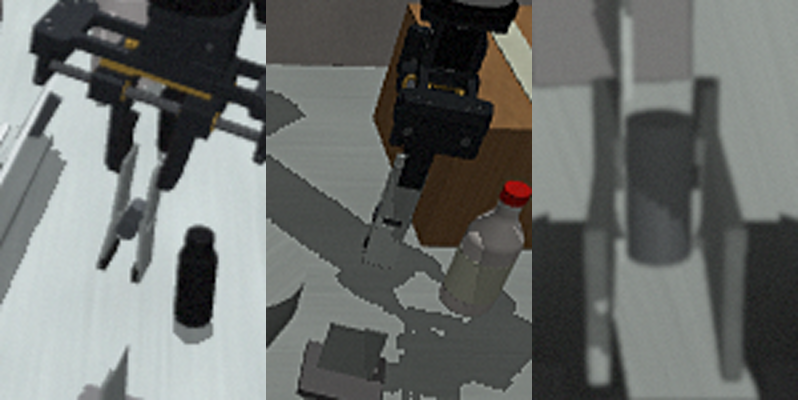

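The clip is held squarely: the jaws are open in the left panel (105–150,270), and it's clear of the rack. Next I'll measure the fence edge and the tongue at its new position.

```bash
cat > m5.py <<'E'
from h import *
np.set_printoptions(precision=2,suppress=True)
q=np.concatenate([cloud(vision.get_image("scene")).reshape(-1,3) for _ in range(3)])
q=q[~np.isnan(q[:,0])]
ex=np.array([np.cos(YB),np.sin(YB),0]);ey=np.array([-np.sin(YB),np.cos(YB),0])
n=np.cos(.45)*ex+[0,0,np.sin(.45)];s=-np.sin(.45)*ex+[0,0,np.cos(.45)]
C=np.array([564.,26.4,91.5])
X,Y,S=(q-C)@n,(q-C)@ey,(q-C)@s
m=(abs(X)<20)&(abs(Y)<220)&(S>-45)&(S<70)
X,Y,S,qq=X[m],Y[m],S[m],q[m]
pl=abs(X)<2;print("plate x med",np.median(X[pl]),"slopes",np.polyfit(Y[pl],X[pl],1),np.polyfit(S[pl],X[pl],1))
x0=np.median(X[pl])
tg=(X-x0>4)&(X-x0<8)&(S<50)&(S>0)
h,e=np.histogram(Y[tg],bins=np.arange(-200,200,5));print([(a,b) for a,b in zip(e,h) if b>8])
pk=e[np.argmax(np.convolve(h,np.ones(10),'same'))]
tt=tg&(abs(Y-pk)<45);yt=np.percentile(Y[tt],[2,98]);print("tongue y",yt,yt.mean(),"x",np.median(X[tt])-x0,"S",np.percentile(S[tt],[90,97,99,100]))
for y in range(-180,180,20):
    k=pl&(abs(Y-y)<10)&(S>0)
    if k.sum()>10:print(y,k.sum(),"edge S",np.percentile(S[k],[95,99,100]))
for S0 in (30,45):
  L=C+n*(x0)+ey*yt.mean()+s*S0;print("face pt S",S0,L)
E
python3 m5.py
```

```text
plate x med 0.013125662801227483 slopes [-0.   -0.01] [0.   0.02]
[(np.int64(25), np.int64(51)), (np.int64(30), np.int64(61)), (np.int64(35), np.int64(61)), (np.int64(40), np.int64(70)), (np.int64(45), np.int64(66)), (np.int64(50), np.int64(62)), (np.int64(55), np.int64(70)), (np.int64(60), np.int64(69)), (np.int64(65), np.int64(65)), (np.int64(70), np.int64(65)), (np.int64(75), np.int64(14))]
tongue y [27.13 75.08] 51.101793784613655 x 5.951874315943544 S [34.12 36.46 37.08 37.59]
-180 88 edge S [43.79 46.07 46.24]
-160 319 edge S [44.06 45.78 46.37]
-140 277 edge S [44.44 45.8  47.03]
-120 304 edge S [44.18 45.79 47.2 ]
-100 307 edge S [44.31 46.1  46.78]
-80 315 edge S [44.59 46.14 47.2 ]
-60 303 edge S [44.18 46.16 46.76]
-40 307 edge S [43.72 45.54 46.78]
-20 329 edge S [44.38 46.   46.59]
0 334 edge S [43.92 45.78 46.19]
20 275 edge S [45.07 46.6  47.04]
40 87 edge S [46.08 47.06 47.74]
60 83 edge S [46.1  46.69 47.08]
80 270 edge S [44.91 46.48 46.75]
100 321 edge S [44.28 45.59 46.29]
120 44 edge S [34.26 36.   36.07]
160 152 edge S [45.15 45.9  46.44]
face pt S 30 [559.27  78.93 118.52]
face pt S 45 [552.83  79.97 132.03]
```

```bash
cat >> h.py <<'E'
EX=np.array([np.cos(YB),np.sin(YB),0]);EY=np.array([-np.sin(YB),np.cos(YB),0])
N=np.cos(.45)*EX+[0,0,np.sin(.45)];SL=-np.sin(.45)*EX+[0,0,np.cos(.45)]
C=np.array([564.,26.4,91.5]);BAR=np.array([-2.5,-2,18.])
RL=Rt(YB,.473)
def tcp(S,X=0,Y=51.1):return C+EY*Y+N*X+SL*S-RL@BAR
E
python3 - <<'E'
from h import *
np.set_printoptions(precision=1,suppress=True)
print(tcp(140),tcp(54.5),tcp(120));rel(tcp(140),RL)
E
```

```text
[506.1  90.  234.5] [542.8  84.1 157.5] [514.7  88.7 216.5]
x -0.2146 y 0.1450 z 0.0325 wx -0.3219 wy 0.0437 wz -0.1356 rows 6
```

Request:
move_arm(
  commands=[
    {"x": -0.036, "y": 0.024, "z": -0.01, "wx": -0.06, "wy": 0.0073, "wz": -0.0226, "jaw": 0.01},
    {"x": -0.072, "y": 0.048, "z": -0.01, "wx": -0.12, "wy": 0.0146, "wz": -0.045, "jaw": 0.01},
    {"x": -0.107, "y": 0.072, "z": 0.0, "wx": -0.16, "wy": 0.022, "wz": -0.068, "jaw": 0.01},
    {"x": -0.143, "y": 0.097, "z": 0.01, "wx": -0.215, "wy": 0.029, "wz": -0.09, "jaw": 0.01},
    {"x": -0.179, "y": 0.121, "z": 0.02, "wx": -0.268, "wy": 0.0364, "wz": -0.113, "jaw": 0.01},
    {"x": -0.2146, "y": 0.145, "z": 0.0325, "wx": -0.322, "wy": 0.0437, "wz": -0.1356, "jaw": 0.01},
    {"x": -0.2146, "y": 0.145, "z": 0.0325, "wx": -0.322, "wy": 0.0437, "wz": -0.1356, "jaw": 0.01},
    {"x": -0.2146, "y": 0.145, "z": 0.0325, "wx": -0.322, "wy": 0.0437, "wz": -0.1356, "jaw": 0.01},
    {"x": -0.2146, "y": 0.145, "z": 0.0325, "wx": -0.322, "wy": 0.0437, "wz": -0.1356, "jaw": 0.01},
  ],
)

```text
time_s: 15.55
eef_pos: [507.1, 91.3, 236.2]
eef_rot: [[0.159, 0.878, 0.452], [0.987, -0.143, -0.07], [0.003, 0.457, -0.889]]
ft_force: [-0.2, 0.8, -0.9]
finger_gap: 27.4
grip_force: 29.9
```

```bash
cat > m6.py <<'E'
from h import *
np.set_printoptions(precision=1,suppress=True)
st();o=readout.get_obs();R=np.array(o["eef_rot"]);e=np.array(o["eef_pos"])
f=lambda p:np.array([(p-C)@N,(p-C)@EY-51.1,(p-C)@SL])
print("bar X,Y,S pred",f(e+R@BAR),"rot err",Ro.from_matrix(R.T@RL).as_rotvec().round(3))
for c in ["side","scene","wrist"]:
    im=vision.get_image(c);q=cloud(im).reshape(-1,3);br=im["frame"].reshape(-1,3).max(1)
    L=(q-e)@R
    m=(abs(L[:,0])<26)&(abs(L[:,1])<28)&(L[:,2]>-40)&(L[:,2]<70)&~np.isnan(L[:,0])&(br>60)
    L=L[m]; F=np.stack([(q[m]-C)@N,(q[m]-C)@EY-51.1,(q[m]-C)@SL],1)
    for lo in (-30,-15,0,10,20,30,45,58):
        k=(L[:,2]>=lo)&(L[:,2]<lo+12)
        if k.sum()>4:print(c,lo,k.sum(),"X",np.percentile(F[k,0],[2,50,98]),"Y",np.percentile(F[k,1],[2,98]),"S",F[k,2].min())
rel(tcp(112),RL)
E
python3 m6.py
```

```text
t 15.55 p [507.1  91.3 236.2] F [-0.2  0.8 -0.9] M [0.1 0.3 0. ] gap 27.4 gf 29.94192212820053 q [ 15. -21. 128. -14.  49.  31.]
bar X,Y,S pred [  1.5   1.5 141.2] rot err [ 0. -0. -0.]
side -30 24 X [-14.7  13.2  28.1] Y [-4.  18.1] S 177.63313274893056
side -15 17 X [-10.6  -7.1  16.2] Y [-7.3 19.2] S 162.20435170496162
side 0 38 X [-10.2   4.5  16.7] Y [-15.5  18.1] S 146.99987873823963
side 10 45 X [-9.6  7.8 16.4] Y [-17.6  18.8] S 137.84550441467732
side 20 20 X [-11.4   6.3  17.4] Y [-6.1 18.9] S 129.30077352091365
side 30 18 X [-12.2  14.9  19.1] Y [-6.4 19. ] S 117.69107447329581
side 45 19 X [-13.8  16.   20.8] Y [-10.3  17.8] S 102.54491490200398
side 58 9 X [-14.9  17.6  21.5] Y [-4.1 15.5] S 93.66359585946493
scene -30 40 X [13.8 16.5 18.9] Y [-11.1  17.4] S 177.64796317857537
scene -15 64 X [13.1 16.6 19.6] Y [-11.3  16.9] S 162.70702932529446
scene 0 61 X [13.  16.9 19.2] Y [-12.1  16.1] S 147.59278083215338
scene 10 42 X [11.2 16.1 18.6] Y [-13.4  16.3] S 138.0088090719845
scene 20 62 X [14.1 17.4 19.8] Y [-12.1  15.5] S 128.1705134176092
scene 30 65 X [14.9 18.6 21.9] Y [-12.9  16.1] S 117.69433040316416
scene 45 63 X [17.6 20.2 23.2] Y [-13.5  15.3] S 102.7683481987225
scene 58 23 X [18.9 21.3 23.3] Y [-13.4  15. ] S 96.46794590790756
wrist -30 347 X [-19.1  13.1  25.3] Y [-9.6 17.8] S 177.18451985020693
wrist -15 228 X [-10.1  13.2  16.6] Y [-10.5  17.5] S 162.1331664889472
wrist 0 1126 X [-8.4  4.5 15.2] Y [-14.7  17.7] S 147.17512803028256
wrist 10 568 X [-9.9  8.2 16.1] Y [-14.7  18.6] S 137.15254685829095
wrist 20 140 X [-11.2   4.6  18. ] Y [-5.8 18.5] S 127.01424532394057
wrist 30 59 X [-11.7  -8.3  18.9] Y [14.1 16.4] S 116.97414238797134
wrist 45 208 X [-13.5  13.8  21.2] Y [-13.5  15.8] S 102.59938884005479
wrist 58 45 X [-14.4  15.   22.1] Y [ 1.8 15.5] S 95.72041583750367
x -0.0024 y -0.0025 z 0.0295 wx 0.0026 wy -0.0035 wz 0.0007 rows 1
```

```bash
sed -i 's/BAR=np.array(\[-2.5,-2,18.\])/BAR=np.array([-2.5,-.2,18.])/' h.py
python3 - <<'E'
from h import *
rel(tcp(112),RL);rel(tcp(60),RL)
E
```

```text
x -0.0024 y -0.0043 z 0.0295 wx 0.0026 wy -0.0035 wz 0.0007 rows 1
x -0.0026 y -0.0056 z 0.0815 wx 0.0026 wy -0.0035 wz 0.0007 rows 2
```

Request:
move_arm(
  commands=[
    {"x": -0.0024, "y": -0.0043, "z": 0.01, "wx": 0, "wy": 0, "wz": 0, "jaw": 0.01},
    {"x": -0.0024, "y": -0.0043, "z": 0.02, "wx": 0, "wy": 0, "wz": 0, "jaw": 0.01},
    {"x": -0.0024, "y": -0.0043, "z": 0.029, "wx": 0, "wy": 0, "wz": 0, "jaw": 0.01},
    {"x": -0.0024, "y": -0.0043, "z": 0.029, "wx": 0, "wy": 0, "wz": 0, "jaw": 0.01},
    {"x": -0.0024, "y": -0.0043, "z": 0.029, "wx": 0, "wy": 0, "wz": 0, "jaw": 0.01},
    {"x": -0.0024, "y": -0.0043, "z": 0.029, "wx": 0, "wy": 0, "wz": 0, "jaw": 0.01},
  ],
)

```text
time_s: 16.3
eef_pos: [516.0, 86.9, 208.4]
eef_rot: [[0.159, 0.878, 0.452], [0.987, -0.143, -0.071], [0.002, 0.458, -0.889]]
ft_force: [0.5, 0.8, -2.0]
finger_gap: 27.4
grip_force: 29.9
```

```bash
python3 m6.py | grep -v "Y.*wrist"
python3 - <<'E'
from h import *
rel(tcp(70),RL)
for c in ["side"]:
    im=vision.get_image(c);f=im["frame"]
    K=im["camera_matrix"];T=im["cam_to_world"];pc=T[:3,:3].T@(tcp(60)-T[:3,3]);u,v=(K@pc)[:2]/pc[2];u=int(u);v=int(v)
    cv2.imwrite("pics/ap.png",cv2.resize(f[v-50:v+60,max(u-60,0):u+60],(640,586),interpolation=cv2.INTER_CUBIC))
E
```

```text
t 16.3 p [516.   86.9 208.4] F [ 0.5  0.8 -2. ] M [0.  0.3 0. ] gap 27.4 gf 29.941933751106262 q [ 14. -18. 129. -15.  45.  31.]
bar X,Y,S pred [ -0.2  -1.5 112. ] rot err [ 0. -0. -0.]
side -30 17 X [-16.2  10.4  20.9] Y [ 9.1 15.3] S 149.5020936504218
side -15 12 X [-14.4  -0.8  12.8] Y [10.  15.8] S 134.0962207874366
side 0 42 X [-13.7  -0.3  13.2] Y [-15.4  14.5] S 117.95501012372465
side 10 40 X [-13.7   4.7  13. ] Y [-15.7  15.6] S 108.74691446307692
side 20 22 X [-14.3   2.4  14.6] Y [-13.7  15.7] S 98.23930375536817
side 30 15 X [-16.  -11.2  15.6] Y [-15.7  15.2] S 88.63081720406439
side 45 24 X [-17.3  11.8  17.2] Y [-17.4  13.6] S 73.52839664478822
side 58 7 X [-11.9  14.1  18. ] Y [-3.7 12.9] S 65.5351968937877
scene -30 41 X [10.7 12.6 15.5] Y [-14.8  14. ] S 148.55984017795066
scene -15 60 X [11.4 12.9 15.3] Y [-15.3  13.4] S 133.5160655870564
scene 0 62 X [ 6.1 12.9 15.2] Y [-15.8  12.8] S 118.21431587352173
scene 10 40 X [ 8.2 13.1 15. ] Y [-16.9  12.1] S 108.40926264550549
scene 20 61 X [ 1.3 13.6 16.2] Y [-16.   12.7] S 98.45064153406136
scene 30 57 X [11.4 14.9 17.
[... 168 characters left out ...]
431
wrist -30 335 X [-21.9   9.5  21.2] Y [-13.5  14.2] S 147.8100579340276
wrist -15 227 X [-13.7   9.7  13.3] Y [-14.4  13.8] S 132.93286456864206
wrist 0 1022 X [-12.    1.6  11.9] Y [-18.5  13.8] S 117.79708073781802
wrist 10 513 X [-13.7   4.6  12.8] Y [-18.5  14.7] S 108.09778665955433
wrist 20 140 X [-14.6  -0.2  14.2] Y [-9.8 14.9] S 97.87068722283439
wrist 30 64 X [-15.2  -0.   15.6] Y [10.4 12.5] S 87.9501775630055
wrist 45 201 X [-17.   10.2  17.7] Y [-17.6  12.1] S 73.24553122387165
wrist 58 46 X [-17.9  12.2  18.5] Y [-1.9 11.9] S 66.38538384972244
x 0.0014 y 0.0000 z 0.0004 wx 0.0030 wy -0.0024 wz -0.0012 rows 1
x 0.0013 y -0.0011 z 0.0424 wx 0.0030 wy -0.0024 wz -0.0012 rows 1
```

View pics/ap.png

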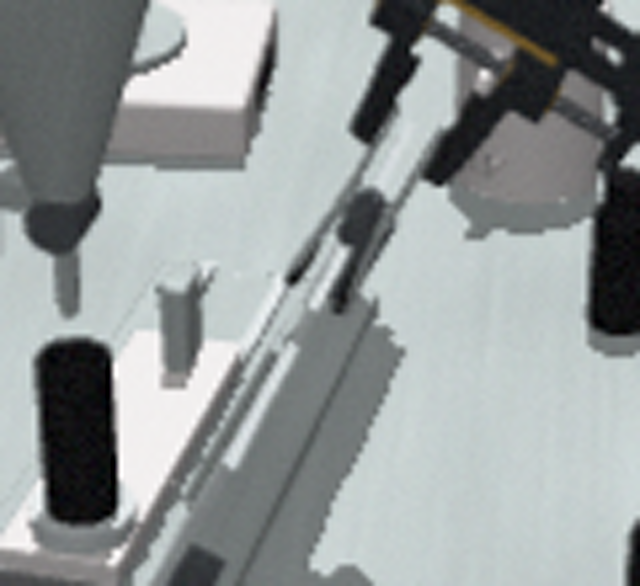

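The clip is centred over the plate edge: jaw tips are at (290,280) and (345,300), straddling it. The tube mouth (77,345) is under the nozzle (68,315). I'll descend slowly and watch the force.

Request:
move_arm(
  commands=[
    {"x": 0.0014, "y": 0, "z": 0.005, "wx": 0.002, "wy": -0.002, "wz": 0, "jaw": 0.01},
    {"x": 0.0014, "y": 0, "z": 0.01, "wx": 0.002, "wy": -0.002, "wz": 0, "jaw": 0.01},
    {"x": 0.0014, "y": 0, "z": 0.015, "wx": 0.002, "wy": -0.002, "wz": 0, "jaw": 0.01},
    {"x": 0.0014, "y": -0.0005, "z": 0.018, "wx": 0.002, "wy": -0.002, "wz": 0, "jaw": 0.01},
    {"x": 0.0014, "y": -0.0005, "z": 0.021, "wx": 0.002, "wy": -0.002, "wz": 0, "jaw": 0.01},
    {"x": 0.0014, "y": -0.0005, "z": 0.024, "wx": 0.002, "wy": -0.002, "wz": 0, "jaw": 0.01},
  ],
)

```text
time_s: 17.1
eef_pos: [526.5, 86.6, 186.3]
eef_rot: [[0.16, 0.879, 0.45], [0.987, -0.143, -0.073], [0.0, 0.455, -0.89]]
ft_force: [0.2, 0.5, -1.3]
finger_gap: 27.6
grip_force: 29.9
```

Run:
```python
from h import *
st();rel(tcp(70),RL);rel(tcp(59),RL)
```

```text
t 17.1 p [526.5  86.6 186.3] F [ 0.2  0.5 -1.3] M [-0.    0.31 -0.03] gap 27.6 gf 29.941966831684113 q [ 14. -16. 130. -15.  42.  32.]
x 0.0001 y 0.0001 z 0.0176 wx -0.0001 wy 0.0000 wz -0.0010 rows 1
x 0.0001 y -0.0001 z 0.0286 wx -0.0001 wy 0.0000 wz -0.0010 rows 1
```

No contact yet (bar at S≈88). Continuing.

Request:
move_arm(
  commands=[
    {"x": 0, "y": 0, "z": 0.003, "wx": 0, "wy": 0, "wz": 0, "jaw": 0.01},
    {"x": 0, "y": 0, "z": 0.006, "wx": 0, "wy": 0, "wz": 0, "jaw": 0.01},
    {"x": 0, "y": 0, "z": 0.009, "wx": 0, "wy": 0, "wz": 0, "jaw": 0.01},
    {"x": 0, "y": 0, "z": 0.012, "wx": 0, "wy": 0, "wz": 0, "jaw": 0.01},
  ],
)

```text
time_s: 17.5
eef_pos: [532.0, 85.8, 175.8]
eef_rot: [[0.16, 0.879, 0.45], [0.987, -0.143, -0.072], [0.001, 0.456, -0.89]]
ft_force: [0.0, -0.6, -1.9]
finger_gap: 27.5
grip_force: 29.9
```

Request:
move_arm(
  commands=[
    {"x": 0, "y": 0, "z": 0.003, "wx": 0, "wy": 0, "wz": 0, "jaw": 0.01},
    {"x": 0, "y": 0, "z": 0.006, "wx": 0, "wy": 0, "wz": 0, "jaw": 0.01},
    {"x": 0, "y": 0, "z": 0.009, "wx": 0, "wy": 0, "wz": 0, "jaw": 0.01},
  ],
)

```text
time_s: 17.8
eef_pos: [536.0, 85.1, 167.7]
eef_rot: [[0.16, 0.879, 0.45], [0.987, -0.143, -0.073], [0.001, 0.456, -0.89]]
ft_force: [0.2, -0.5, -2.5]
finger_gap: 27.5
grip_force: 29.9
```

Run:
```python
from h import *
st();rel(tcp(54.5),RL)
```

```text
t 17.8 p [536.   85.1 167.7] F [ 0.2 -0.5 -2.5] M [ 0.03  0.31 -0.03] gap 27.5 gf 29.9420365691185 q [ 13. -13. 130. -16.  39.  33.]
x 0.0001 y -0.0004 z 0.0122 wx 0.0001 wy -0.0001 wz -0.0010 rows 1
```

Request:
move_arm(
  commands=[
    {"x": 0, "y": 0, "z": 0.002, "wx": 0, "wy": 0, "wz": 0, "jaw": 0.01},
    {"x": 0, "y": 0, "z": 0.004, "wx": 0, "wy": 0, "wz": 0, "jaw": 0.01},
    {"x": 0, "y": 0, "z": 0.006, "wx": 0, "wy": 0, "wz": 0, "jaw": 0.01},
    {"x": 0, "y": 0, "z": 0.008, "wx": 0, "wy": 0, "wz": 0, "jaw": 0.01},
  ],
)

```text
time_s: 18.2
eef_pos: [539.6, 84.5, 160.7]
eef_rot: [[0.16, 0.879, 0.45], [0.987, -0.143, -0.072], [0.001, 0.456, -0.89]]
ft_force: [-0.2, 0.5, -0.8]
finger_gap: 27.5
grip_force: 29.9
```

Request:
move_arm(
  commands=[
    {"x": 0, "y": 0, "z": 0.001, "wx": 0, "wy": 0, "wz": 0, "jaw": 0.01},
    {"x": 0, "y": 0, "z": 0.002, "wx": 0, "wy": 0, "wz": 0, "jaw": 0.01},
  ],
)

```text
time_s: 18.4
eef_pos: [540.5, 84.4, 159.0]
eef_rot: [[0.16, 0.879, 0.45], [0.987, -0.143, -0.073], [0.001, 0.456, -0.89]]
ft_force: [0.0, 0.5, -1.1]
finger_gap: 27.6
grip_force: 29.9
```

Request:
move_arm(
  commands=[
    {"x": 0, "y": 0, "z": 0.001, "wx": 0, "wy": 0, "wz": 0, "jaw": 0.01},
    {"x": 0, "y": 0, "z": 0.002, "wx": 0, "wy": 0, "wz": 0, "jaw": 0.01},
  ],
)

```text
time_s: 18.6
eef_pos: [541.4, 84.3, 157.3]
eef_rot: [[0.16, 0.879, 0.45], [0.987, -0.143, -0.072], [0.001, 0.456, -0.89]]
ft_force: [0.0, -0.7, -2.1]
finger_gap: 27.4
grip_force: 29.9
```

Request:
move_arm(
  commands=[
    {"x": 0, "y": 0, "z": 0.001, "wx": 0, "wy": 0, "wz": 0, "jaw": 0.01},
  ],
)

```text
time_s: 18.7
eef_pos: [541.8, 84.2, 156.4]
eef_rot: [[0.16, 0.879, 0.45], [0.987, -0.143, -0.072], [0.001, 0.456, -0.89]]
ft_force: [1.1, -0.2, -1.6]
finger_gap: 27.2
grip_force: 29.9
```

Request:
move_arm(
  commands=[
    {"x": 0, "y": 0, "z": 0.001, "wx": 0, "wy": 0, "wz": 0, "jaw": 0.01},
  ],
)

```text
time_s: 18.8
eef_pos: [542.3, 84.1, 155.5]
eef_rot: [[0.16, 0.879, 0.45], [0.987, -0.143, -0.072], [0.001, 0.456, -0.89]]
ft_force: [-2.2, 0.2, 1.0]
finger_gap: 27.3
grip_force: 30.0
```

Request:
move_arm(
  commands=[
    {"x": 0, "y": 0, "z": 0.0007, "wx": 0, "wy": 0, "wz": 0, "jaw": 0.01},
    {"x": 0, "y": 0, "z": 0.0007, "wx": 0, "wy": 0, "wz": 0, "jaw": 0.01},
  ],
)

```text
time_s: 19.0
eef_pos: [542.5, 84.0, 155.4]
eef_rot: [[0.16, 0.879, 0.45], [0.987, -0.143, -0.073], [0.0, 0.456, -0.89]]
ft_force: [-4.5, -0.4, 3.8]
finger_gap: 27.2
grip_force: 30.0
```

Run:
```python
from h import *
st();o=readout.get_obs();print("F slope",np.array(o["ft_force"])@SL,"n",np.array(o["ft_force"])@N);e=np.array(o["eef_pos"])+np.array(o["eef_rot"])@BAR-C;print("bar",e@N,e@EY-51.1,e@SL)
```

```text
t 19.0 p [542.5  84.  155.4] F [-4.5 -0.4  3.8] M [-0.04  0.68 -0.05] gap 27.2 gf 30.015011429786682 q [ 13. -12. 130. -16.  37.  33.]
F slope 5.32944483218319 n -2.242819371846296
bar 0.6192274562855964 -0.12833859834094596 52.765676275801724
```

Request:
move_arm(
  commands=[
    {"x": 0, "y": 0, "z": 0.001, "wx": 0, "wy": 0, "wz": 0, "jaw": 0.01},
    {"x": 0, "y": 0, "z": 0.001, "wx": 0, "wy": 0, "wz": 0, "jaw": 0.01},
  ],
)

```text
time_s: 19.2
eef_pos: [542.8, 84.0, 155.3]
eef_rot: [[0.161, 0.879, 0.45], [0.987, -0.143, -0.073], [0.0, 0.456, -0.89]]
ft_force: [-11.1, 0.2, 9.9]
finger_gap: 27.4
grip_force: 30.1
```

Request:
move_arm(
  commands=[
    {"x": 0, "y": 0, "z": 0.001, "wx": 0, "wy": 0, "wz": 0, "jaw": 0.01},
    {"x": 0, "y": 0, "z": 0.001, "wx": 0, "wy": 0, "wz": 0, "jaw": 0.01},
  ],
)

```text
time_s: 19.4
eef_pos: [543.1, 83.9, 155.3]
eef_rot: [[0.161, 0.878, 0.45], [0.987, -0.144, -0.073], [0.001, 0.456, -0.89]]
ft_force: [-17.2, 0.7, 17.1]
finger_gap: 27.2
grip_force: 30.3
```

```bash
cat > m7.py <<'E'
from h import *
st();o=readout.get_obs();print("F slope",np.array(o["ft_force"])@SL,"n",np.array(o["ft_force"])@N);e=np.array(o["eef_pos"])+np.array(o["eef_rot"])@BAR-C;print("bar",e@N,e@EY-51.1,e@SL)
E
python3 m7.py
```

```text
t 19.4 p [543.1  83.9 155.3] F [-17.2   0.7  17.1] M [-0.16  1.76 -0.15] gap 27.2 gf 30.302214324474335 q [ 13. -12. 130. -16.  37.  33.]
F slope 22.86294850171587 n -7.949217924419423
bar 1.156391234541168 -0.11633402642467416 52.372458722313326
```

Request:
move_arm(
  commands=[
    {"x": 0, "y": 0, "z": 0, "wx": 0, "wy": 0, "wz": 0, "jaw": 0.035},
    {"x": 0, "y": 0, "z": 0, "wx": 0, "wy": 0, "wz": 0, "jaw": 0.045},
    {"x": 0, "y": 0, "z": 0, "wx": 0, "wy": 0, "wz": 0, "jaw": 0.055},
    {"x": 0, "y": 0, "z": 0, "wx": 0, "wy": 0, "wz": 0, "jaw": 0.07},
    {"x": 0, "y": 0, "z": 0, "wx": 0, "wy": 0, "wz": 0, "jaw": 0.075},
    {"x": 0, "y": 0, "z": 0, "wx": 0, "wy": 0, "wz": 0, "jaw": 0.075},
    {"x": 0, "y": 0, "z": 0, "wx": 0, "wy": 0, "wz": 0, "jaw": 0.075},
  ],
)

```text
time_s: 20.1
eef_pos: [543.4, 83.9, 152.9]
eef_rot: [[0.16, 0.879, 0.45], [0.987, -0.143, -0.073], [0.0, 0.455, -0.89]]
ft_force: [0.6, 0.2, -0.2]
finger_gap: 74.9
grip_force: 0.0
```

```bash
python3 m7.py
```

```text
t 20.1 p [543.4  83.9 152.9] F [ 0.6  0.2 -0.2] M [-0.05  0.15 -0.01] gap 74.9 gf 0.0 q [ 13. -11. 130. -16.  37.  33.]
F slope -0.4075158712934829 n 0.4314352888606086
bar 0.4054309985859632 -0.11408986348944694 50.14256709647155
```

Released freely. Retreating straight up the slope.

Request:
move_arm(
  commands=[
    {"x": 0, "y": 0, "z": -0.02, "wx": 0, "wy": 0, "wz": 0, "jaw": 0.075},
    {"x": 0, "y": 0, "z": -0.05, "wx": 0, "wy": 0, "wz": 0, "jaw": 0.075},
    {"x": 0, "y": 0, "z": -0.09, "wx": 0, "wy": 0, "wz": 0, "jaw": 0.075},
    {"x": 0, "y": 0, "z": -0.13, "wx": 0, "wy": 0, "wz": 0, "jaw": 0.075},
    {"x": 0, "y": 0, "z": -0.13, "wx": 0, "wy": 0, "wz": 0, "jaw": 0.075},
    {"x": 0, "y": 0, "z": -0.13, "wx": 0, "wy": 0, "wz": 0, "jaw": 0.075},
  ],
)

```text
time_s: 20.7
eef_pos: [485.4, 93.7, 270.2]
eef_rot: [[0.16, 0.877, 0.452], [0.987, -0.143, -0.071], [0.002, 0.458, -0.889]]
ft_force: [0.5, -1.2, -0.3]
finger_gap: 74.7
grip_force: 0.0
```

```bash
python3 m2.py z
python3 - <<'E'
from h import *
np.set_printoptions(precision=1,suppress=True)
outs=[]
for c in ["side","scene"]:
    im=vision.get_image(c);f=im["frame"];q=cloud(im).reshape(-1,3);br=f.reshape(-1,3).max(1)
    F=np.stack([(q-C)@N,(q-C)@EY-51.1,(q-C)@SL],1)
    m=(abs(F[:,0])<40)&(abs(F[:,1])<22)&(F[:,2]<125)&(F[:,2]>47)
    F=F[m]
    for lo in (47,55,63,75,90,100,110):
        k=(F[:,2]>=lo)&(F[:,2]<lo+8)
        if k.sum()>4:print(c,lo,k.sum(),"X",np.percentile(F[k,0],[2,50,98]),"Y",np.percentile(F[k,1],[2,98]),"Smax",F[k,2].max())
    p=C+EY*51+SL*50
    K=im["camera_matrix"];T=im["cam_to_world"];pc=T[:3,:3].T@(p-T[:3,3]);u,v=((K@pc)[:2]/pc[2]).astype(int)
    outs.append(cv2.resize(f[v-50:v+60,max(u-55,0):u+55],(400,400),interpolation=cv2.INTER_CUBIC))
cv2.imwrite("pics/end.png",np.hstack(outs))
E
```

```text
side tube 360 [658.5 132.9] noz 50 [658.2 135.4] hop 372 [658.5 133.8]
  remaining y,x 2.349783952469956 -0.7031643949786003
  remaining y,x 0.8626536267449418 -0.1367677828258688
scene tube 147 [660.  135.9] noz 0 None hop 448 [657.5 135. ]
  remaining y,x -1.2719133085828203 -2.291198635352625
t 20.8 p [484.4  93.1 267.2] F [-0.3  0.2 -0.5] M [0.  0.2 0. ] gap 75.1 gf 0.0 q [ 16. -24. 127. -14.  54.  32.]
side 47 22 X [-12.4   0.6  12.5] Y [-14.1  18.1] Smax 54.22819120886261
side 55 69 X [-12.    0.3  13. ] Y [-16.4  18.2] Smax 62.79607627603539
side 63 16 X [-13.2  -0.5  14.7] Y [-14.4  16.6] Smax 70.73611070029192
side 75 12 X [-15.7   0.4  16.4] Y [-4.8 16.5] Smax 82.44710142569336
side 90 14 X [-17.1   0.4  18.3] Y [-8.2 18.1] Smax 96.24318700447728
side 100 18 X [-18.5 -14.8  19.7] Y [-10.6  17.3] Smax 107.78756861897075
side 110 7 X [-18.6 -16.3  16.9] Y [-12.   18.6] Smax 111.4410728230122
scene 47 47 X [ 4.1 11.2 15.7] Y [-15.2  15.6] Smax 54.99994674112821
scene 55 34 X [ 4.9 13.5 16.2] Y [-16.2  16.7] Smax 62.77374522287998
scene 63 35 X [12.5 15.3 18. ] Y [-14.   14.7] Smax 70.98975291451134
scene 75 36 X [14.4 16.8 19.5] Y [-12.6  15.1] Smax 82.9765915014993
scene 90 35 X [15.4 18.4 20. ] Y [-11.9  15.6] Smax 97.96954984897653
scene 100 71 X [-18.3  17.7  20.9] Y [-12.9  15.7] Smax 107.94817930493232
scene 110 9 X [-17.6 -15.1  20. ] Y [-10.7  13.2] Smax 111.24534732726003
```

View pics/end.png

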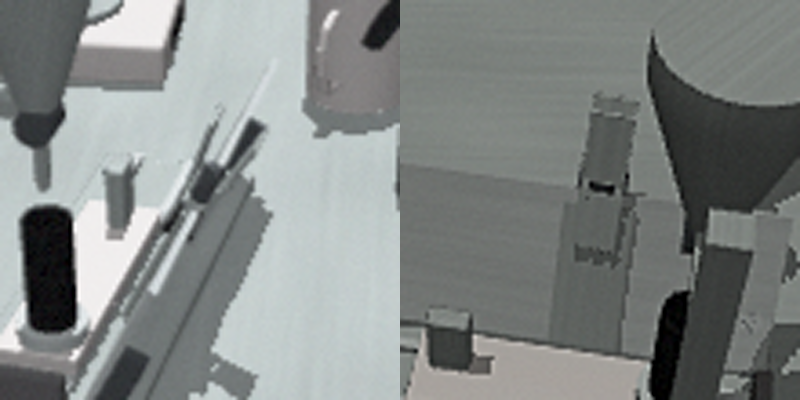

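The clip sits symmetrically over tongue and plate (left panel 205,180; right panel 605,190). Its pivot is about 8 mm above the edge, and the tube stands under the nozzle (42,185).

```bash
python3 -c "
from rig import job;print(job.close_job())"
```

```text
the job is handed in; nothing more can be done
None
```

Job handed in at about 21 s: the carriage tube stands under the nozzle within about 2 mm, and the clip was pressed home over tongue and plate at about 23 N and released, with the arm backed clear; the first clip grasp slipped and was redone.

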